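Dry-lay a carved bone flower spray on an inlaid table top

ROBOT

A 6-joint arm with a two-finger parallel gripper is mounted at the origin on the work surface. World frame = base frame: x ahead of the robot, y to its left, z up, the work surface at z = 0. Lengths are in m, angles in rad, forces in N, time in s.
With the tool pointing down it reaches from about 0.25 to 0.725 m from the base axis. Payload 4 kg.
Tool frame: the origin (TCP) lies at the very end of the fingers, on their centre line; the grasp point (between the pads) lies 19 mm behind it; x points along the fingers, y is the direction in which the jaws open and shut, and the axes are right-handed (so a half turn about x gives the same grasp; the last joint's range is limited). The gripper opens to 85 mm and grips with 20 to 120 N. Pads are 22 mm wide; open, the fingers measure 114 mm over their backs; the gripper's body (76 mm by 85 mm) begins 54 mm behind the grasp point. The pads swing forward as they close: fully open they stand 13 mm farther back than shut.
Start: joints at [-1.201, 0.241, 0.005, 1.335, 0, 1.571], TCP at [0.181, -0.466, 0.231] pointing down, gripper open.
Joint ranges: [-2.72, 2.72], [-1.05, 1.87], [-1.09, 1.28], [-1.99, 2.15], [-1.42, 1.44], [-3.14, 3.14]. Speed limits (rad/s): [2.79, 2.79, 3.14, 3.14, 3.14, 3.14].

INTERFACE

Orientations are given as a unit quaternion [x, y, z, w].
In Python, from workcell import get_obs, camera, job_done gives the robot as it stands. The module is installed in compiled form; this text tells all that it offers.
- The arm moves only by the tool arm_command, never from a script. Its argument "motion" is a list of rows, each an object of numbers: "x", "y", "z": the shift along the tool's x, y, z in m; "roll": the turn about the tool's x in rad; "fingers": the opening, from 0 (shut) to 1 (fully open). A call has 1 to 20 rows; each row shifts and turns the pose as measured when the row begins, along the tool's axes as they then stand; what a row does not reach is not made up. A row lasts 1/12 s, in which the tool goes at most 41.7 mm and 7.16 degrees, less where a joint would pass 70% of its speed; a pose out of reach is approached as far as the arm can. A call is refused whole if a number of a shift passes 0.0417 or a number of a turn 0.125, either way. A call with a gripper value outside its range is refused whole. The fingers move at their own pace and stop on an object; the grip force is fixed at half the most. Time passes only in rows, so rows that do not move let the fingers close. It gives the time, the measured TCP pose, the force and the opening at its end, in the units of the state.
- get_obs(): the state, without advancing time (a new reading comes with each control period).
- camera(name): name is "scene" or "top"; returns a dict with "frame" (400x640x3 uint8, red, green, blue), "intrinsics" (3x3 intrinsics, pixels), "rvec" (rotation vector, rad) and "tvec" (3), from world to camera coordinates, as OpenCV has them. Camera axes: x right, y down, z forward; pixel columns grow to the right and rows downward; lengths in m; the calibration is good to about 2 mm. A picture is of the moment at which its call begins. There is no depth.
- job_done(): hands the job in, once; it reports no verdict.
The state is a dict: "clock": time; "joint_pos": joint angles; "joint_vel": joint speeds; "tau": joint torques, N m; "eef_pos": TCP position; "tool_rot": TCP orientation; "ft_force": force on the tool from outside, world axes, zero at the start; "ft_torque": the same for the moment, N m; "grip_width": finger opening in m.
Only numpy, scipy, OpenCV 4.12 (cv2) and the standard library are available. Lean on these libraries where they do the work, as an engineer would, in place of code of your own. Each camera call takes 0.05 s, during which the arm holds its last target.

TASK

Lay out the bone flower spray on the round dark table top, left and right being as seen with the inlaid vase at the bottom of the picture: the long stem runs from the vase's mouth straight up the middle line, the eight-petalled flower sits against the stem's upper end, and the round boss lies on top of the flower, on its centre. Lay the broad leaf to the left and the slender leaf to the right of the stem, level with the middle of its length and at right angles to it, each with its inner tip about 1 cm from the stem. Every piece ends flat and let go, and the pencil, the scriber and the wood offcut stay where they lie.

Things in the scene. Friction and masses are not known exactly. Their poses are not given: they have to be found in the camera images.
- panel: Round dark table top, fixed, 300 mm across, 18 mm thick, flat on the bench, turned any way. Origin: centre of its underside. x axis: the middle line, pointing up the picture; y: to the picture's left; z up. A flush pale vase is inlaid: foot at x = -134 mm, mouth (straight lip 38 mm wide) at x = -72 mm, y = 0. Flush pale circle and lozenges round the rim, beyond radius 126 mm.
- stem_c (a point): Carved bone stem: straight bar 110 mm long (x axis), 12 mm wide (y), 10 mm thick, with a round knot 18 mm across 38 mm either side of the middle; ends alike. Point: its centre, half-way up. Lies flat, z up. All five pieces start on the sorting board, a fixed grey hardboard sheet 270 x 290 mm beside the table top; their undersides are 6 mm above the bench.
- flower_c (a point): Carved bone flower with eight round petals, 50 mm across opposite petals (a petal lies on each of its x and y axes and half-way between), 12 mm thick, flat on top. Point: its centre, half-way up. Lies flat; its z axis points up. 
- boss_c (a point): Plain round bone boss (button), 26 mm in diameter, 12 mm thick. Point: its centre, half-way up. Lies flat; its z axis points up. 
- broad_leaf_c (a point): Broad carved bone leaf, 72 mm long (its x axis), 32 mm wide (y), 10 mm thick, pointed at both ends, with straight parallel sides over the middle 26 mm. Point: its centre, half-way up. Lies flat; its z axis points up. 
- slim_leaf_c (a point): Slender carved bone leaf, 72 mm long (its x axis), 16 mm wide (y), 10 mm thick, pointed at both ends, with straight parallel sides over the middle 26 mm. Point: its centre, half-way up. Lies flat; its z axis points up. 
- pencil: Short brown pencil, 74 mm long and 8 mm thick, lying on the table top to the right of where the flower goes. Origin: middle of its 56 mm shaft, on its underside; x along it. Leave it be.
- scriber: Scriber with a wooden handle and steel point, 107 mm long, 12 mm wide, 10 mm high, lying along one edge of the sorting board. Origin: near its middle (52 mm from the handle's end), on its underside; x along it. Leave it be.
- offcut: Small dark wood block, 30 x 24 x 14 mm, on the sorting board near the flower and the boss. Origin: centre of its underside. Leave it be.

How it is judged:
At the end, for the whole second after the job is handed in: Stem from vase mouth up the middle (12 mm, 0.15 rad); flower at its upper end, gap under 16 mm, 12 mm off the middle at most; boss on it within 8 mm of centre; broad leaf left, slim right, square to the stem (0.2 rad), 13 mm from its mid-length, 0 to 22 mm off it. All flat, free, at rest (x of stem_c in the frame of panel between -0.026 and -0.002 m and y of stem_c in the frame of panel between -0.012 and 0.012 m and angle between the x axis of stem_c and the x axis of panel, either way round below 0.15 rad and horizontal distance between flower_c and stem_c between 0.075 and 0.096 m and y of flower_c in the frame of panel between -0.012 and 0.012 m and x of flower_c in the frame of panel above 0.04 m and horizontal distance between boss_c and flower_c below 0.008 m and z of boss_c in the frame of panel between 0.033 and 0.039 m and x of broad_leaf_c in the frame of stem_c between -0.013 and 0.013 m and (y of broad_leaf_c in the frame of stem_c between 0.041 and 0.064 m or y of broad_leaf_c in the frame of stem_c between -0.064 and -0.041 m) and y of broad_leaf_c in the frame of panel above 0.02 m and angle between the x axis of each of broad_leaf_c, slim_leaf_c and the y axis of stem_c, either way round below 0.2 rad and x of slim_leaf_c in the frame of stem_c between -0.013 and 0.013 m and (y of slim_leaf_c in the frame of stem_c between 0.041 and 0.064 m or y of slim_leaf_c in the frame of stem_c between -0.064 and -0.041 m) and y of slim_leaf_c in the frame of panel below -0.02 m and z of stem_c in the frame of panel between 0.02 and 0.026 m and angle between each of stem_c, flower_c, boss_c, broad_leaf_c, slim_leaf_c's own z axis and vertical below 0.1 rad and linear speed of each of stem, flower, boss, broad_leaf, slim_leaf below 0.01 m/s and angular speed of each of stem, flower, boss, broad_leaf, slim_leaf below 0.1 rad/s and z of flower_c in the frame of panel between 0.021 and 0.027 m and z of broad_leaf_c in the frame of panel between 0.02 and 0.026 m and z of slim_leaf_c in the frame of panel between 0.02 and 0.026 m); the robot touches nothing.
It fails at once if the pencil was shifted more than 25 mm (distance of pencil from where it was at the start of the episode above 0.025 m).
It fails at once if the scriber was shifted more than 25 mm (distance of scriber from where it was at the start of the episode above 0.025 m).
It fails at once if the offcut was shifted more than 25 mm (distance of offcut from where it was at the start of the episode above 0.025 m).
It also fails if it takes over 136 s, if anything falls off the work surface, if the arm or the gripper's body presses on something with over 40 N, if the wrist force passes 120 N, or if a joint passes its speed limit or range.

## Working session

There is one attempt and no reset: what is moved stays moved. The work goes in short steps, Python scripts to look and compute and a tool call to move; the robot and the scene stay as the last step left them, time stands still between calls to the robot, and variables do not carry over. Pictures are saved under pics/ and viewed, and the job is handed in when it is done.

Besides the shell and the picture viewer there is one more tool, called after "Request:" as name(argument=value, ...), one argument or row to a line, values as JSON. arm_command: Moves the arm, as the interface text tells. Its arguments: {"type":"object","properties":{"motion":{"type":"array","items":{"type":"object","properties":{"x":{"type":"number"},"y":{"type":"number"},"z":{"type":"number"},"roll":{"type":"number"},"fingers":{"type":"number"}}}}},"required":["motion"]}

```bash
mkdir -p pics; cat > h.py <<'E'
import numpy as np, cv2
from workcell import get_obs, camera, job_done
def snap(name,fn):
    c=camera(name); cv2.imwrite('pics/'+fn,cv2.cvtColor(c['frame'],cv2.COLOR_RGB2BGR)); return c
def unproj(c,uv,z):
    K=np.array(c['intrinsics']);R=cv2.Rodrigues(np.array(c['rvec'],float))[0];t=np.array(c['tvec'],float).ravel()
    uv=np.atleast_2d(np.array(uv,float)); d=(np.linalg.inv(K)@np.c_[uv,np.ones(len(uv))].T).T@R
    o=-R.T@t; s=(z-o[2])/d[:,2]; return o+d*s[:,None]
def proj(c,P):
    return cv2.projectPoints(np.atleast_2d(np.array(P,float)),np.array(c['rvec'],float),np.array(c['tvec'],float),np.array(c['intrinsics'],float),None)[0].reshape(-1,2)
E
python3 - <<'E'
from h import *
import pickle
for n in('top','scene'):
    c=snap(n,n+'0.png'); pickle.dump(c,open(n+'0.pkl','wb'))
    print(n,np.array(c['intrinsics']).round(1).tolist(),np.array(c['rvec']).ravel().round(3),np.array(c['tvec']).ravel().round(3))
print(get_obs())
E
```

```text
top [[459.4, 0.0, 318.5], [0.0, 459.4, 200.9], [0.0, 0.0, 1.0]] [ 2.181 -2.182  0.108] [0.004 0.562 0.936]
scene [[370.6, 0.0, 322.3], [0.0, 370.6, 195.9], [0.0, 0.0, 1.0]] [ 1.407  2.033 -0.965] [ 0.186 -0.292  1.182]
{'clock': 0.1, 'joint_pos': array([-1.20098119e+00,  2.41348872e-01,  3.84011019e-03,  1.33522912e+00,
        1.00323302e-05,  1.57077096e+00]), 'joint_vel': array([-0.00112549, -0.00267131,  0.0026118 ,  0.00068914, -0.00047939,
        0.0014039 ]), 'tau': array([ 2.13883730e-03, -3.73137188e+01,  2.53010452e+01,  1.08580964e-02,
       -1.24617671e-06,  8.80696945e-06]), 'eef_pos': array([ 0.18051226, -0.4656488 ,  0.2304892 ]), 'tool_rot': array([-0.69492822, -0.13068974,  0.69517364, -0.12933895]), 'ft_force': array([-0.24157167, -0.83540915, -0.14718951]), 'ft_torque': array([-0.00178944, -0.00628021, -0.00631038]), 'grip_width': 0.08543325513342806}
```

View pics/top0.png

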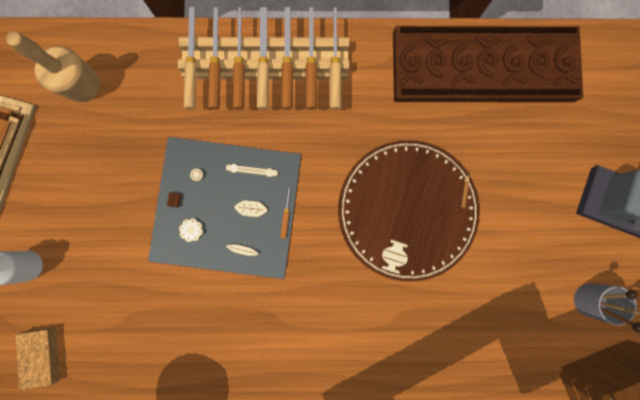

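View pics/scene0.png

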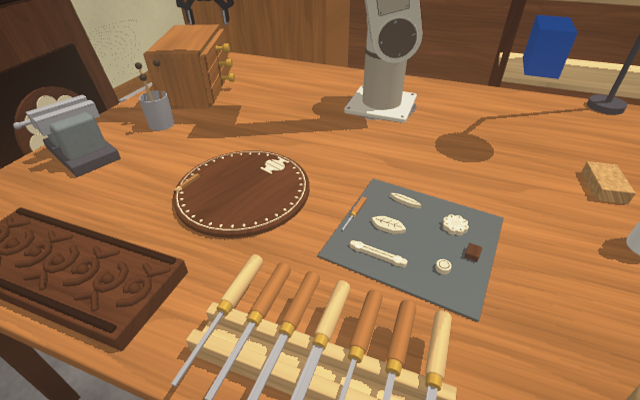

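The top view shows the grey board with all five pieces at (190–278, 165–255) and the table top centred near (409,210). The vase is near (395,256) and the pencil near (465,192). Next I segment the pieces.

```bash
python3 - <<'E'
from h import *
import pickle
c=pickle.load(open('top0.pkl','rb'));f=c['frame']
hsv=cv2.cvtColor(f,cv2.COLOR_RGB2HSV).astype(int)
x0,y0=140,130
m=((hsv[...,2]>150)&(hsv[...,1]<95)).astype(np.uint8)
n,l,s,ce=cv2.connectedComponentsWithStats(m)
for i in range(1,n):
    if s[i,4]>25 and 150<ce[i,0]<490 and 130<ce[i,1]<285:
        ys,xs=np.where(l==i); zt=.018 if s[i,0]>330 else .0165
        P=unproj(c,np.c_[xs,ys],zt)[:,:2]; (cx,cy),(w,h),a=cv2.minAreaRect((P*1000).astype(np.float32))
        mu=P.mean(0); u,sv,vt=np.linalg.svd(P-mu,full_matrices=False)
        print(ce[i].round(1),s[i],'mean',mu.round(4),'rect',round(cx,1),round(cy,1),round(w,1),round(h,1),'ang',np.degrees(np.arctan2(vt[0,1],vt[0,0])).round(1))
# panel: dark mask
for r in [(335,490,135,290)]:
    sub=f[135:290,330:490]; big=cv2.resize(sub,None,fx=5,fy=5,interpolation=cv2.INTER_CUBIC)[:600,:800]
    cv2.imwrite('pics/panel.png',cv2.cvtColor(big,cv2.COLOR_RGB2BGR))
sub=f[130:285,145:305]; big=cv2.resize(sub,None,fx=5,fy=5,interpolation=cv2.INTER_CUBIC)[:600,:800]
sub=f[130:285,145:305]; big=cv2.resize(sub,None,fx=3.85,fy=3.85,interpolation=cv2.INTER_CUBIC)
cv2.imwrite('pics/board.png',cv2.cvtColor(big,cv2.COLOR_RGB2BGR))
sub=f[135:290,330:490]; cv2.imwrite('pics/panel.png',cv2.cvtColor(cv2.resize(sub,None,fx=3.85,fy=3.85,interpolation=cv2.INTER_CUBIC),cv2.COLOR_RGB2BGR))
E
```

```text
[360.1 166.2] [348 151  30  33  66] mean [ 0.6366 -0.0848] rect 638.0 -86.7 9.0 92.7 ang 137.5
[251.2 170. ] [226 164  52  13 363] mean [0.6286 0.146 ] rect 628.5 145.7 109.6 17.7 ang -96.9
[195.9 174.4] [190 168  13  13 132] mean [0.6191 0.2628] rect 618.9 262.6 25.9 25.2 ang 55.8
[344.4 194. ] [342 185   6  20  28] mean [ 0.5773 -0.0511] rect 576.3 -50.9 3.7 41.7 ang 167.2
[472.  225.1] [464 198  12  50  61] mean [ 0.5115 -0.3194] rect 515.9 -319.0 11.8 105.9 ang 167.3
[250.2 208.3] [234 200  34  17 424] mean [0.5473 0.1473] rect 547.9 146.7 69.4 33.7 ang -96.1
[389.  256.4] [343 216  69  62 720] mean [ 0.4464 -0.1435] rect 461.0 -115.0 180.0 71.7 ang -117.2
[190.2 229.7] [179 218  24  24 442] mean [0.5023 0.2721] rect 502.8 271.5 48.1 48.0 ang 75.8
[241.6 249.7] [226 244  32  12 238] mean [0.4607 0.1642] rect 460.8 164.5 67.4 18.1 ang -104.2
[456.5 256.9] [450 249  14  16  28] mean [ 0.4452 -0.2848] rect 445.5 -285.3 2.7 41.9 ang 135.6
[437.3 270.3] [426 264  23  12  43] mean [ 0.4174 -0.2438] rect 417.6 -244.0 5.8 51.8 ang 114.3
```

View pics/board.png

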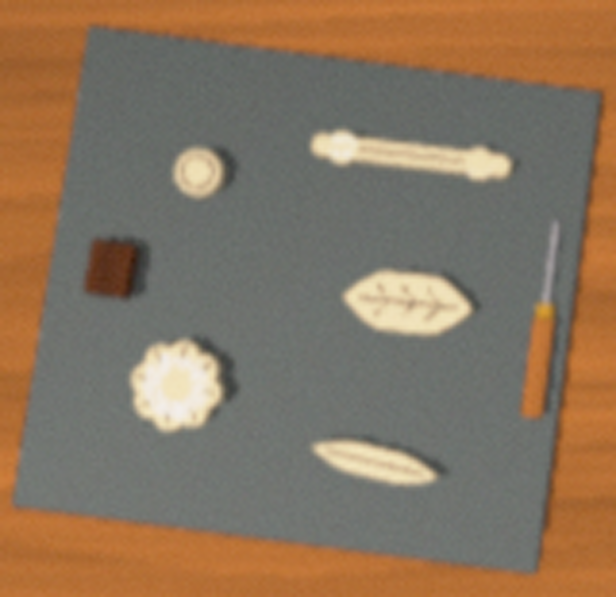

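View pics/panel.png

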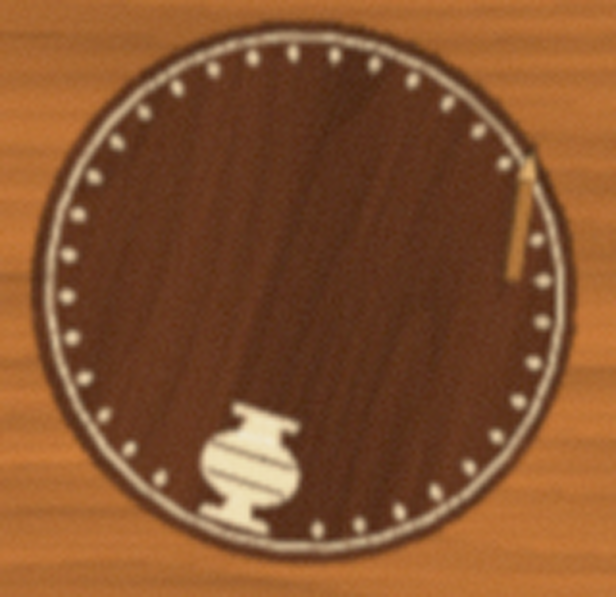

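```bash
python3 - <<'E'
from h import *
import pickle
from scipy.optimize import least_squares
c=pickle.load(open('top0.pkl','rb'));f=c['frame']
hsv=cv2.cvtColor(f,cv2.COLOR_RGB2HSV).astype(int)
# dark panel mask (value low) + ring
g=cv2.cvtColor(f,cv2.COLOR_RGB2GRAY).astype(float)
# trace ring: along rays, brightest between r=.118..145
ctr=unproj(c,[409,210],.018)[0]
for it in range(3):
    pts=[]
    for a in np.linspace(0,2*np.pi,240,endpoint=False):
        rr=np.arange(.132,.1445,.0005)
        P=np.c_[ctr[0]+rr*np.cos(a),ctr[1]+rr*np.sin(a),0*rr+.018]; uv=proj(c,P).astype(np.float32)
        v=cv2.remap(g.astype(np.float32),uv[:,0].reshape(-1,1),uv[:,1].reshape(-1,1),cv2.INTER_LINEAR).ravel()
        k=v.argmax()
        if 2<k<len(rr)-3: pts.append(P[k,:2])
    pts=np.array(pts)
    r=least_squares(lambda p:np.hypot(*(pts-p[:2]).T)-p[2],[*ctr[:2],.138],loss='soft_l1',f_scale=.001)
    ctr=np.array([*r.x[:2],.018]); 
print('ctr',ctr,r.x[2],len(pts))
def W(x,y): return unproj(c,[(x+.5)/3.85-.5+330,(y+.5)/3.85-.5+135],.018)[0,:2]
# vase symmetry: centroid of vase mask
m=((hsv[...,2]>140)&(hsv[...,1]<120)).astype(np.uint8)
ys,xs=np.mgrid[0:400,0:640]; P=unproj(c,np.c_[xs.ravel(),ys.ravel()],.018)[:,:2]; d=np.hypot(*(P-ctr[:2]).T)
sel=(m.ravel()>0)&(d<.1)
v=P[sel].mean(0)-ctr[:2]; print('inner vase centroid dir',np.degrees(np.arctan2(*(-v)[::-1])),np.hypot(*v))
for n,p in dict(mouth=(266,417),lipL=(235,405),lipR=(299,427),foot=(233,521)).items():
    w=W(*p); q=ctr[:2]-w; print(n,w.round(4),np.hypot(*q).round(4),np.degrees(np.arctan2(q[1],q[0])).round(2))
e=W(235,405)-W(299,427); print('lip dir-90',np.degrees(np.arctan2(e[1],e[0]))-90, np.hypot(*e))
for n,p in dict(p1=(531,157),p2=(513,282)).items():
    print(n,W(*p).round(4))
for n,p in dict(offc=(112,268),scr1=(556,222),scr2=(533,415)).items():
    print(n,unproj(c,[(p[0]+.5)/3.85-.5+145,(p[1]+.5)/3.85-.5+130],.015)[0,:2].round(4))
E
```

```text
ctr [ 0.54455212 -0.18676421  0.018     ] 0.14018561667407642 193
inner vase centroid dir -18.06547726834603 0.08617223998969072
mouth [ 0.4743 -0.1643] 0.0738 -17.75
lipL [ 0.4808 -0.1475] 0.0749 -31.64
lipR [ 0.4688 -0.1821] 0.0759 -3.49
foot [ 0.4183 -0.1454] 0.1329 -18.12
lip dir-90 -19.025505368327856 0.03668134314615219
p1 [ 0.617  -0.3132]
p2 [ 0.5478 -0.3012]
offc [0.5665 0.3086]
scr1 [0.5919 0.0659]
scr2 [0.4861 0.078 ]
```

```bash
cat >> h.py <<'E'
from scipy.spatial.transform import Rotation as Ro
C0=np.array([.5446,-.1868]); A=np.radians(-18.1); UX=np.array([np.cos(A),np.sin(A)]); UY=np.array([-np.sin(A),np.cos(A)])
def pan(x,y): return C0+x*UX+y*UY
def plan(x,y,z,jaw=None,smax=.04):
    """from current pose: roll first, then level move, in tool axes after roll"""
    o=get_obs(); R=Ro.from_quat(o['tool_rot']).as_matrix(); p=o['eef_pos']
    yaw=np.degrees(np.arctan2(R[1,1],R[0,1])); roll=0
    if jaw is not None:
        d=(jaw-yaw+90)%180-90; 
        # tool x is down: world yaw +d = roll -d
        roll=-np.radians(d)
    R2=R@Ro.from_rotvec([roll,0,0]).as_matrix()
    s=R2.T@(np.array([x,y,z])-p)
    n=int(np.ceil(np.abs(s).max()/smax)); nr=int(np.ceil(abs(roll)/.124))
    print('t',round(o['clock'],2),'pos',p.round(4),'yaw',yaw.round(1),'q6',o['joint_pos'][5].round(2),'down',R[:,0].round(3),'w',round(o['grip_width'],4))
    print(f'roll {roll:.3f} = {nr} x {roll/max(nr,1):.4f}; shift tool {s.round(4)} = {n} x {(s/max(n,1)).round(4)}')
E
python3 - <<'E'
from h import *
plan(.6285,.1457,.10,-6.9)
for n,a in dict(stem=(-.014,0),fl=(.070,0),br=(-.014,.0525),sl=(-.014,-.0525)).items(): print(n,pan(*a).round(4))
E
```

```text
t 0.1 pos [ 0.1805 -0.4656  0.2305] yaw -68.8 q6 1.57 down [-0.001  0.002 -1.   ] w 0.0854
roll -1.081 = 9 x -0.1201; shift tool [ 0.1313  0.3714 -0.6605] = 17 x [ 0.0077  0.0218 -0.0389]
stem [ 0.5313 -0.1825]
fl [ 0.6111 -0.2085]
br [ 0.5476 -0.1325]
sl [ 0.515  -0.2324]
```

Request:
arm_command(
  motion=[
    {"roll": -0.12, "fingers": 0.5},
    {"roll": -0.12, "fingers": 0.5},
    {"roll": -0.12, "fingers": 0.5},
    {"roll": -0.12, "fingers": 0.5},
    {"roll": -0.12, "fingers": 0.5},
    {"roll": -0.12, "fingers": 0.5},
    {"roll": -0.12, "fingers": 0.5},
    {"roll": -0.12, "fingers": 0.5},
    {"roll": -0.12, "fingers": 0.5},
    {"y": 0.022, "z": -0.039, "fingers": 0.5},
    {"y": 0.022, "z": -0.039, "fingers": 0.5},
    {"y": 0.022, "z": -0.039, "fingers": 0.5},
    {"y": 0.022, "z": -0.039, "fingers": 0.5},
    {"y": 0.022, "z": -0.039, "fingers": 0.5},
    {"y": 0.022, "z": -0.039, "fingers": 0.5},
    {"y": 0.022, "z": -0.039, "fingers": 0.5},
    {"y": 0.022, "z": -0.039, "fingers": 0.5},
  ],
)

```text
schema error: expected keys x, y, z, roll, fingers
```

```bash
python3 - <<'E'
from h import *
plan(.6285,.1457,.10,-6.9)
E
```

```text
t 0.1 pos [ 0.1805 -0.4656  0.2305] yaw -68.8 q6 1.57 down [-0.001  0.002 -1.   ] w 0.0854
roll -1.081 = 9 x -0.1201; shift tool [ 0.1313  0.3714 -0.6605] = 17 x [ 0.0077  0.0218 -0.0389]
```

All keys are needed in every row.

Request:
arm_command(
  motion=[
    {"x": 0, "y": 0, "z": 0, "roll": -0.12, "fingers": 0.5},
    {"x": 0, "y": 0, "z": 0, "roll": -0.12, "fingers": 0.5},
    {"x": 0, "y": 0, "z": 0, "roll": -0.12, "fingers": 0.5},
    {"x": 0, "y": 0, "z": 0, "roll": -0.12, "fingers": 0.5},
    {"x": 0, "y": 0, "z": 0, "roll": -0.12, "fingers": 0.5},
    {"x": 0, "y": 0, "z": 0, "roll": -0.12, "fingers": 0.5},
    {"x": 0, "y": 0, "z": 0, "roll": -0.12, "fingers": 0.5},
    {"x": 0, "y": 0, "z": 0, "roll": -0.12, "fingers": 0.5},
    {"x": 0, "y": 0, "z": 0, "roll": -0.12, "fingers": 0.5},
    {"x": 0, "y": 0.022, "z": -0.035, "roll": 0, "fingers": 0.5},
    {"x": 0, "y": 0.02, "z": -0.036, "roll": 0, "fingers": 0.5},
    {"x": 0, "y": 0.02, "z": -0.036, "roll": 0, "fingers": 0.5},
    {"x": 0, "y": 0.02, "z": -0.036, "roll": 0, "fingers": 0.5},
    {"x": 0, "y": 0.02, "z": -0.036, "roll": 0, "fingers": 0.5},
    {"x": 0, "y": 0.02, "z": -0.036, "roll": 0, "fingers": 0.5},
    {"x": 0, "y": 0.02, "z": -0.036, "roll": 0, "fingers": 0.5},
    {"x": 0, "y": 0.02, "z": -0.036, "roll": 0, "fingers": 0.5},
  ],
)

```text
clock: 1.52
eef_pos: [0.3615, -0.188, 0.2233]
tool_rot: [0.524, 0.483, -0.521, 0.47]
ft_force: [0.6, -0.8, -0.1]
grip_width: 0.0425
```

```bash
python3 - <<'E'
from h import *
plan(.6285,.1457,.10,-6.9)
E
```

```text
t 1.52 pos [ 0.3615 -0.188   0.2233] yaw -5.3 q6 1.18 down [-0.009  0.015 -1.   ] w 0.0425
roll 0.029 = 1 x 0.0288; shift tool [ 0.1258  0.2264 -0.3616] = 10 x [ 0.0126  0.0226 -0.0362]
```

Request:
arm_command(
  motion=[
    {"x": 0.01, "y": 0.024, "z": -0.038, "roll": 0.02, "fingers": 0.5},
    {"x": 0.01, "y": 0.024, "z": -0.038, "roll": 0, "fingers": 0.5},
    {"x": 0.01, "y": 0.024, "z": -0.038, "roll": 0, "fingers": 0.5},
    {"x": 0.01, "y": 0.024, "z": -0.038, "roll": 0, "fingers": 0.5},
    {"x": 0.01, "y": 0.024, "z": -0.038, "roll": 0, "fingers": 0.5},
    {"x": 0.01, "y": 0.024, "z": -0.038, "roll": 0, "fingers": 0.5},
    {"x": 0.01, "y": 0.024, "z": -0.038, "roll": 0, "fingers": 0.5},
    {"x": 0.01, "y": 0.024, "z": -0.038, "roll": 0, "fingers": 0.5},
    {"x": 0.01, "y": 0.02, "z": -0.03, "roll": 0, "fingers": 0.5},
    {"x": 0, "y": 0, "z": 0, "roll": 0, "fingers": 0.5},
  ],
)

```text
clock: 2.35
eef_pos: [0.586, 0.1057, 0.1385]
tool_rot: [0.525, 0.48, -0.525, 0.467]
ft_force: [1.2, -0.3, -0.7]
grip_width: 0.0424
```

```bash
python3 - <<'E'
from h import *
plan(.6285,.1457,.05,-6.9)
E
```

```text
t 2.35 pos [0.586  0.1057 0.1385] yaw -5.9 q6 1.84 down [-0.011  0.014 -1.   ] w 0.0424
roll 0.017 = 1 x 0.0172; shift tool [ 0.0886  0.0385 -0.0437] = 3 x [ 0.0295  0.0128 -0.0146]
```

Request:
arm_command(
  motion=[
    {"x": 0.01, "y": 0.02, "z": -0.024, "roll": 0.015, "fingers": 0.5},
    {"x": 0.02, "y": 0.02, "z": -0.024, "roll": 0, "fingers": 0.5},
    {"x": 0.03, "y": 0, "z": 0, "roll": 0, "fingers": 0.5},
    {"x": 0.025, "y": 0, "z": 0, "roll": 0, "fingers": 0.5},
    {"x": 0, "y": 0, "z": 0, "roll": 0, "fingers": 0.5},
  ],
)

```text
clock: 2.77
eef_pos: [0.6302, 0.1546, 0.0462]
tool_rot: [-0.526, -0.478, 0.529, -0.464]
ft_force: [-1.5, -1.0, -0.6]
grip_width: 0.0428
```

```bash
python3 - <<'E'
from h import *
plan(.6285,.1457,.009,-6.9)
E
```

```text
t 2.77 pos [0.6302 0.1546 0.0462] yaw -6.5 q6 1.92 down [-0.017  0.012 -1.   ] w 0.0428
roll 0.007 = 1 x 0.0067; shift tool [0.0371 0.     0.0094] = 1 x [0.0371 0.     0.0094]
```

Request:
arm_command(
  motion=[
    {"x": 0.005, "y": 0, "z": 0.009, "roll": 0.006, "fingers": 0.5},
    {"x": 0.01, "y": 0, "z": 0, "roll": 0, "fingers": 0.5},
    {"x": 0.01, "y": 0, "z": 0, "roll": 0, "fingers": 0.5},
    {"x": 0.005, "y": 0, "z": 0, "roll": 0, "fingers": 0.5},
  ],
)

```text
clock: 3.1
eef_pos: [0.6286, 0.1434, 0.0167]
tool_rot: [-0.528, -0.475, 0.531, -0.462]
ft_force: [-0.4, 0.1, -0.3]
grip_width: 0.0423
```

```bash
python3 - <<'E'
from h import *
plan(.6285,.1457,.009,-6.9)
c=snap('scene','s1.png')
cv2.imwrite('pics/s1c.png',cv2.resize(cv2.imread('pics/s1.png')[130:330,280:520],None,fx=3,fy=3,interpolation=cv2.INTER_CUBIC))
plan(.6285,.1457,.009,-6.9)
E
```

```text
t 3.1 pos [0.6286 0.1434 0.0167] yaw -7.0 q6 1.91 down [-0.016  0.011 -1.   ] w 0.0423
roll -0.002 = 1 x -0.0016; shift tool [ 0.0077 -0.0002 -0.0022] = 1 x [ 0.0077 -0.0002 -0.0022]
t 3.15 pos [0.6283 0.1434 0.0161] yaw -7.0 q6 1.91 down [-0.017  0.011 -1.   ] w 0.0428
roll -0.002 = 1 x -0.0016; shift tool [ 0.0071  0.0001 -0.0023] = 1 x [ 0.0071  0.0001 -0.0023]
```

View pics/s1c.png

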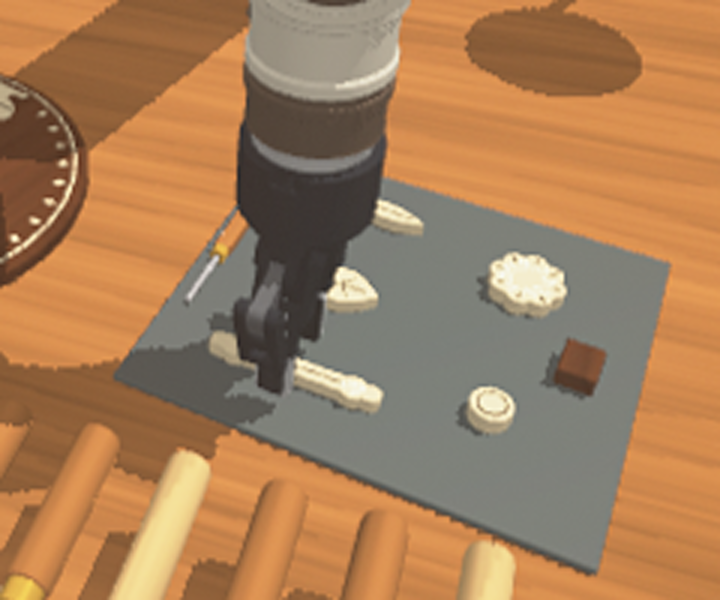

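The fingers straddle the stem at about (300,375) in the crop, clear of everything else. Next I lower 7 mm and close.

Request:
arm_command(
  motion=[
    {"x": 0.006, "y": 0, "z": -0.002, "roll": 0, "fingers": 0.5},
    {"x": 0.001, "y": 0, "z": 0, "roll": 0, "fingers": 0.1},
    {"x": 0, "y": 0, "z": 0, "roll": 0, "fingers": 0},
    {"x": 0, "y": 0, "z": 0, "roll": 0, "fingers": 0},
    {"x": 0, "y": 0, "z": 0, "roll": 0, "fingers": 0},
    {"x": 0, "y": 0, "z": 0, "roll": 0, "fingers": 0},
    {"x": 0, "y": 0, "z": 0, "roll": 0, "fingers": 0},
  ],
)

```text
clock: 3.73
eef_pos: [0.6309, 0.1457, 0.0126]
tool_rot: [0.53, 0.474, -0.529, 0.463]
ft_force: [-0.6, 0.3, -0.3]
grip_width: 0.0091
```

```bash
python3 - <<'E'
from h import *
plan(.6285,.1457,.09,-6.9)
E
```

```text
t 3.73 pos [0.6309 0.1457 0.0126] yaw -7.0 q6 1.91 down [-0.01   0.013 -1.   ] w 0.0091
roll -0.002 = 1 x -0.0023; shift tool [-0.0774 -0.0033 -0.0006] = 2 x [-0.0387 -0.0016 -0.0003]
```

Request:
arm_command(
  motion=[
    {"x": -0.01, "y": 0, "z": 0, "roll": 0, "fingers": 0},
    {"x": -0.02, "y": 0, "z": 0, "roll": 0, "fingers": 0},
    {"x": -0.03, "y": 0, "z": 0, "roll": 0, "fingers": 0},
    {"x": -0.02, "y": 0, "z": 0, "roll": 0, "fingers": 0},
  ],
)

```text
clock: 4.07
eef_pos: [0.6272, 0.1439, 0.0903]
tool_rot: [-0.526, -0.476, 0.533, -0.46]
ft_force: [0.9, -0.1, 0.9]
grip_width: 0.0096
```

```bash
python3 - <<'E'
from h import *
c=snap('scene','s2.png')
cv2.imwrite('pics/s2c.png',cv2.resize(cv2.imread('pics/s2.png')[130:330,280:520],None,fx=3,fy=3,interpolation=cv2.INTER_CUBIC))
p=pan(-.014,0);plan(*p,.10,71.9)
E
```

```text
t 4.12 pos [0.6295 0.1444 0.0946] yaw -7.0 q6 1.91 down [-0.016  0.011 -1.   ] w 0.0095
roll -1.377 = 12 x -0.1148; shift tool [-0.0075 -0.3411  0.0081] = 9 x [-0.0008 -0.0379  0.0009]
```

View pics/s2c.png

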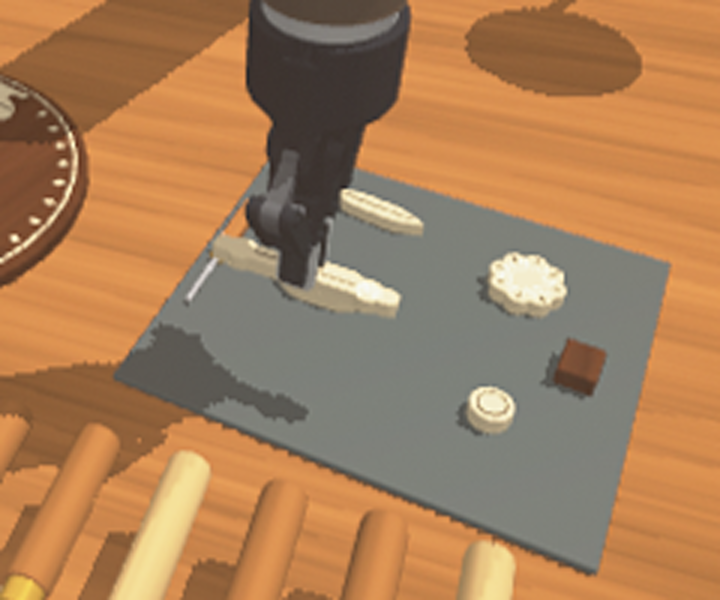

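The stem is held level between the jaws at about (310,285). Next I turn it and carry it over.

Request:
arm_command(
  motion=[
    {"x": 0, "y": 0, "z": 0, "roll": -0.12, "fingers": 0},
    {"x": 0, "y": 0, "z": 0, "roll": -0.12, "fingers": 0},
    {"x": 0, "y": 0, "z": 0, "roll": -0.12, "fingers": 0},
    {"x": 0, "y": 0, "z": 0, "roll": -0.12, "fingers": 0},
    {"x": 0, "y": 0, "z": 0, "roll": -0.12, "fingers": 0},
    {"x": 0, "y": 0, "z": 0, "roll": -0.12, "fingers": 0},
    {"x": 0, "y": 0, "z": 0, "roll": -0.12, "fingers": 0},
    {"x": 0, "y": 0, "z": 0, "roll": -0.12, "fingers": 0},
    {"x": 0, "y": 0, "z": 0, "roll": -0.12, "fingers": 0},
    {"x": 0, "y": 0, "z": 0, "roll": -0.12, "fingers": 0},
    {"x": 0, "y": 0, "z": 0, "roll": -0.12, "fingers": 0},
    {"x": 0, "y": 0, "z": 0, "roll": -0.06, "fingers": 0},
    {"x": 0, "y": -0.038, "z": 0, "roll": 0, "fingers": 0},
    {"x": 0, "y": -0.038, "z": 0, "roll": 0, "fingers": 0},
    {"x": 0, "y": -0.038, "z": 0, "roll": 0, "fingers": 0},
    {"x": 0, "y": -0.038, "z": 0, "roll": 0, "fingers": 0},
    {"x": 0, "y": -0.038, "z": 0, "roll": 0, "fingers": 0},
    {"x": 0, "y": -0.038, "z": 0, "roll": 0, "fingers": 0},
    {"x": 0, "y": -0.038, "z": 0, "roll": 0, "fingers": 0},
  ],
)

```text
clock: 5.7
eef_pos: [0.571, -0.1113, 0.1062]
tool_rot: [0.089, 0.699, -0.075, 0.705]
ft_force: [-0.3, -0.8, -0.7]
grip_width: 0.0097
```

```bash
python3 - <<'E'
from h import *
p=pan(-.014,0);plan(*p,.08,71.9)
E
```

```text
t 5.7 pos [ 0.571  -0.1113  0.1062] yaw 76.6 q6 0.03 down [ 0.011  0.019 -1.   ] w 0.0097
roll 0.083 = 1 x 0.0825; shift tool [ 0.0244 -0.0805 -0.0157] = 3 x [ 0.0081 -0.0268 -0.0052]
```

Request:
arm_command(
  motion=[
    {"x": 0, "y": -0.02, "z": -0.004, "roll": 0.03, "fingers": 0},
    {"x": 0, "y": -0.02, "z": -0.004, "roll": 0.03, "fingers": 0},
    {"x": 0.005, "y": -0.02, "z": -0.004, "roll": 0.02, "fingers": 0},
    {"x": 0.01, "y": -0.01, "z": 0, "roll": 0, "fingers": 0},
    {"x": 0.005, "y": 0, "z": 0, "roll": 0, "fingers": 0},
    {"x": 0, "y": 0, "z": 0, "roll": 0, "fingers": 0},
  ],
)

```text
clock: 6.2
eef_pos: [0.5381, -0.1874, 0.0872]
tool_rot: [0.122, 0.692, -0.11, 0.703]
ft_force: [-0.1, -0.1, 0.1]
grip_width: 0.009
```

```bash
python3 - <<'E'
from h import *
p=pan(-.014,0);plan(*p,.03,71.9)
E
```

```text
t 6.2 pos [ 0.5381 -0.1874  0.0872] yaw 71.1 q6 -0.02 down [ 0.017  0.015 -1.   ] w 0.009
roll -0.013 = 1 x -0.0133; shift tool [ 0.0572  0.0015 -0.0086] = 2 x [ 0.0286  0.0007 -0.0043]
```

Request:
arm_command(
  motion=[
    {"x": 0.01, "y": 0.001, "z": -0.004, "roll": -0.01, "fingers": 0},
    {"x": 0.02, "y": 0, "z": -0.004, "roll": 0, "fingers": 0},
    {"x": 0.012, "y": 0, "z": 0, "roll": 0, "fingers": 0},
    {"x": 0.004, "y": 0, "z": 0, "roll": 0, "fingers": 0},
    {"x": 0, "y": 0, "z": 0, "roll": 0, "fingers": 0},
  ],
)

```text
clock: 6.62
eef_pos: [0.5354, -0.1777, 0.0401]
tool_rot: [0.116, 0.693, -0.102, 0.705]
ft_force: [1.2, 0.0, -0.2]
grip_width: 0.0093
```

```bash
python3 - <<'E'
from h import *
p=pan(-.014,0);plan(*p,.025,71.9)
E
```

```text
t 6.62 pos [ 0.5354 -0.1777  0.0401] yaw 72.3 q6 -0.02 down [ 0.02   0.016 -1.   ] w 0.0093
roll 0.006 = 1 x 0.0062; shift tool [ 0.015  -0.0061 -0.0026] = 1 x [ 0.015  -0.0061 -0.0026]
```

Request:
arm_command(
  motion=[
    {"x": 0.004, "y": -0.006, "z": -0.003, "roll": 0.006, "fingers": 0},
    {"x": 0.005, "y": 0, "z": 0, "roll": 0, "fingers": 0},
    {"x": 0.002, "y": 0, "z": 0, "roll": 0, "fingers": 0},
    {"x": 0, "y": 0, "z": 0, "roll": 0, "fingers": 0},
  ],
)

```text
clock: 6.95
eef_pos: [0.5329, -0.1809, 0.0296]
tool_rot: [0.117, 0.691, -0.103, 0.705]
ft_force: [-0.1, 0.0, -0.3]
grip_width: 0.0098
```

```bash
python3 - <<'E'
from h import *
p=pan(-.014,0);plan(*p,.025,71.9); print(get_obs()['ft_force'])
E
```

```text
t 6.95 pos [ 0.5329 -0.1809  0.0296] yaw 72.1 q6 -0.03 down [ 0.022  0.016 -1.   ] w 0.0098
roll 0.004 = 1 x 0.0039; shift tool [ 0.0045 -0.0021 -0.0012] = 1 x [ 0.0045 -0.0021 -0.0012]
[-0.08862631  0.02415008 -0.29691914]
```

Request:
arm_command(
  motion=[
    {"x": 0.003, "y": -0.002, "z": -0.001, "roll": 0.003, "fingers": 0},
    {"x": 0.002, "y": 0, "z": 0, "roll": 0, "fingers": 0},
    {"x": 0, "y": 0, "z": 0, "roll": 0, "fingers": 0},
    {"x": 0, "y": 0, "z": 0, "roll": 0, "fingers": 0},
  ],
)

```text
clock: 7.28
eef_pos: [0.5323, -0.1832, 0.0252]
tool_rot: [0.118, 0.69, -0.105, 0.706]
ft_force: [0.0, -0.5, -0.4]
grip_width: 0.0098
```

```bash
python3 - <<'E'
from h import *
p=pan(-.014,0);plan(*p,.025,71.9); print(get_obs()['ft_force'])
E
```

```text
t 7.28 pos [ 0.5323 -0.1832  0.0252] yaw 71.9 q6 -0.03 down [ 0.025  0.015 -1.   ] w 0.0098
roll 0.000 = 1 x 0.0001; shift tool [ 0.0002  0.0004 -0.0012] = 1 x [ 0.0002  0.0004 -0.0012]
[ 0.03428047 -0.50015815 -0.37498869]
```

Request:
arm_command(
  motion=[
    {"x": 0.001, "y": 0, "z": 0, "roll": 0, "fingers": 0},
    {"x": 0, "y": 0, "z": 0, "roll": 0, "fingers": 0.2},
    {"x": 0, "y": 0, "z": 0, "roll": 0, "fingers": 0.35},
    {"x": 0, "y": 0, "z": 0, "roll": 0, "fingers": 0.4},
    {"x": 0, "y": 0, "z": 0, "roll": 0, "fingers": 0.4},
    {"x": -0.02, "y": 0, "z": 0, "roll": 0, "fingers": 0.4},
    {"x": -0.04, "y": 0, "z": 0, "roll": 0, "fingers": 0.4},
    {"x": -0.03, "y": 0, "z": 0, "roll": 0, "fingers": 0.9},
    {"x": 0, "y": 0, "z": 0, "roll": 0, "fingers": 1},
  ],
)

```text
clock: 8.03
eef_pos: [0.528, -0.1839, 0.115]
tool_rot: [0.118, 0.693, -0.104, 0.704]
ft_force: [1.3, -0.4, -0.2]
grip_width: 0.0572
```

```bash
python3 - <<'E'
from h import *
c=snap('scene','s3.png')
cv2.imwrite('pics/s3c.png',cv2.resize(cv2.imread('pics/s3.png')[130:300,150:410],None,fx=3,fy=3,interpolation=cv2.INTER_CUBIC))
plan(.5028,.2715,.09)
# flower petal angle
import pickle
c=pickle.load(open('top0.pkl','rb'));f=c['frame']
hsv=cv2.cvtColor(f,cv2.COLOR_RGB2HSV)
g=((hsv[...,2]>150)&(hsv[...,1]<95)).astype(np.uint8)[210:250,170:215]
cs=max(cv2.findContours(cv2.resize(g*255,None,fx=4,fy=4,interpolation=cv2.INTER_CUBIC)//128,cv2.RETR_EXTERNAL,cv2.CHAIN_APPROX_NONE)[0],key=len)[:,0]
P=unproj(c,(cs+.5)/4-.5+[170,210],.018)[:,:2]; ctr=P.mean(0); ctr=(P.max(0)+P.min(0))/2
d=P-ctr; th=np.arctan2(d[:,1],d[:,0]); r=np.hypot(*d.T); k=(r*np.exp(-8j*th)).mean(); print(ctr,'petal ang mod45',np.degrees(-np.angle(k)/8)%45, abs(k)*2,r.mean())
E
```

```text
t 8.08 pos [ 0.5272 -0.1836  0.113 ] yaw 71.9 q6 -0.03 down [ 0.017  0.018 -1.   ] w 0.0644
roll 0.000 = 0 x 0.0000; shift tool [ 0.0308  0.4244 -0.165 ] = 11 x [ 0.0028  0.0386 -0.015 ]
[0.50280918 0.27107679] petal ang mod45 34.02924217539032 0.002410040612770061 0.02447782504535766
```

View pics/s3c.png

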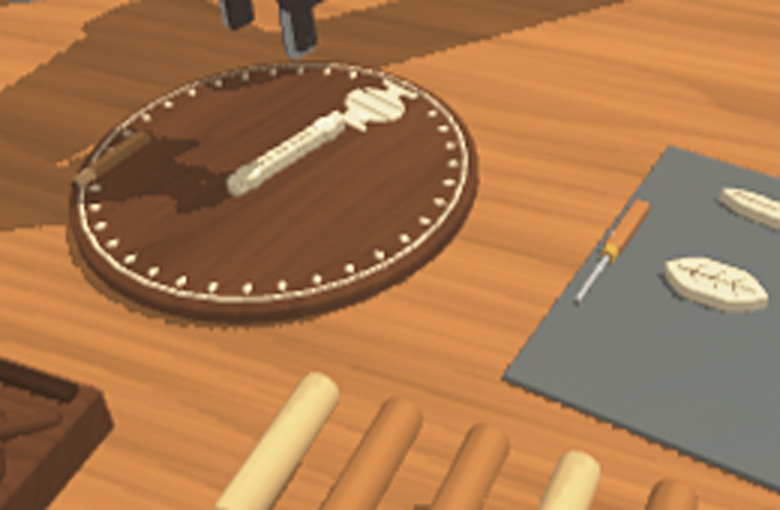

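The stem lies up the middle from the vase mouth, with the pencil untouched at (110,160) in the crop. Next is the flower.

Request:
arm_command(
  motion=[
    {"x": 0, "y": 0.038, "z": -0.015, "roll": 0, "fingers": 1},
    {"x": 0, "y": 0.038, "z": -0.015, "roll": 0, "fingers": 1},
    {"x": 0, "y": 0.038, "z": -0.015, "roll": 0, "fingers": 1},
    {"x": 0, "y": 0.038, "z": -0.015, "roll": 0, "fingers": 1},
    {"x": 0, "y": 0.038, "z": -0.015, "roll": 0, "fingers": 1},
    {"x": 0, "y": 0.038, "z": -0.015, "roll": 0, "fingers": 1},
    {"x": 0, "y": 0.038, "z": -0.015, "roll": 0, "fingers": 1},
    {"x": 0, "y": 0.038, "z": -0.015, "roll": 0, "fingers": 1},
    {"x": 0, "y": 0.038, "z": -0.015, "roll": 0, "fingers": 1},
    {"x": 0, "y": 0.03, "z": -0.012, "roll": 0, "fingers": 1},
    {"x": 0, "y": 0, "z": 0, "roll": -0.11, "fingers": 1},
    {"x": 0, "y": 0, "z": 0, "roll": -0.11, "fingers": 1},
    {"x": 0, "y": 0, "z": 0, "roll": -0.11, "fingers": 1},
    {"x": 0, "y": 0, "z": 0, "roll": -0.11, "fingers": 1},
    {"x": 0, "y": 0, "z": 0, "roll": -0.07, "fingers": 1},
    {"x": 0, "y": 0, "z": 0, "roll": 0, "fingers": 1},
  ],
)

```text
clock: 9.42
eef_pos: [0.4967, 0.2289, 0.1028]
tool_rot: [-0.073, 0.702, 0.08, 0.704]
ft_force: [0.3, 0.4, 0.1]
grip_width: 0.0853
```

```bash
python3 - <<'E'
from h import *
plan(.5028,.2713,.05,101.5)
E
```

```text
t 9.42 pos [0.4967 0.2289 0.1028] yaw 102.4 q6 0.21 down [ 0.002  0.011 -1.   ] w 0.0853
roll 0.016 = 1 x 0.0161; shift tool [0.0533 0.0398 0.0142] = 2 x [0.0266 0.0199 0.0071]
```

Request:
arm_command(
  motion=[
    {"x": 0, "y": 0.023, "z": 0.008, "roll": 0.01, "fingers": 1},
    {"x": 0.01, "y": 0.02, "z": 0.007, "roll": 0, "fingers": 1},
    {"x": 0.025, "y": 0, "z": 0, "roll": 0, "fingers": 1},
    {"x": 0.015, "y": 0, "z": 0, "roll": 0, "fingers": 1},
    {"x": 0, "y": 0, "z": 0, "roll": 0, "fingers": 1},
  ],
)

```text
clock: 9.83
eef_pos: [0.5018, 0.2756, 0.0488]
tool_rot: [-0.065, 0.703, 0.072, 0.704]
ft_force: [0.5, 0.2, -0.6]
grip_width: 0.0857
```

```bash
python3 - <<'E'
from h import *
plan(.5028,.2713,.02,101.5)
E
```

```text
t 9.83 pos [0.5018 0.2756 0.0488] yaw 101.2 q6 0.3 down [ 0.001  0.01  -1.   ] w 0.0857
roll -0.006 = 1 x -0.0060; shift tool [ 0.0288 -0.0047  0.0001] = 1 x [ 0.0288 -0.0047  0.0001]
```

Request:
arm_command(
  motion=[
    {"x": 0.014, "y": -0.004, "z": 0, "roll": -0.005, "fingers": 1},
    {"x": 0.012, "y": 0, "z": 0, "roll": 0, "fingers": 1},
    {"x": 0.005, "y": 0, "z": 0, "roll": 0, "fingers": 0.85},
    {"x": 0, "y": 0, "z": 0, "roll": 0, "fingers": 0.8},
    {"x": 0, "y": 0, "z": 0, "roll": 0, "fingers": 0.8},
  ],
)

```text
clock: 10.25
eef_pos: [0.5012, 0.2705, 0.0158]
tool_rot: [-0.065, 0.705, 0.071, 0.703]
ft_force: [0.9, 0.3, -0.5]
grip_width: 0.0683
```

```bash
python3 - <<'E'
from h import *
plan(.5028,.2713,.006,101.5)
c=snap('scene','s4.png')
cv2.imwrite('pics/s4c.png',cv2.resize(cv2.imread('pics/s4.png')[150:300,380:520],None,fx=4,fy=4,interpolation=cv2.INTER_CUBIC))
E
```

```text
t 10.25 pos [0.5012 0.2705 0.0158] yaw 101.1 q6 0.3 down [-0.003  0.008 -1.   ] w 0.0683
roll -0.007 = 1 x -0.0075; shift tool [0.0098 0.0004 0.0018] = 1 x [0.0098 0.0004 0.0018]
```

View pics/s4c.png

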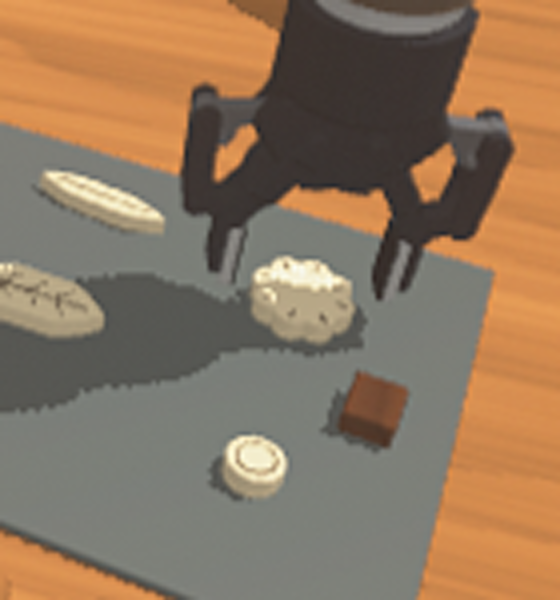

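The fingers straddle the flower at (303,300) in the crop, with their tips still above its middle. I lower 11 mm and close.

Request:
arm_command(
  motion=[
    {"x": 0.008, "y": 0, "z": 0.002, "roll": -0.006, "fingers": 0.75},
    {"x": 0.003, "y": 0, "z": 0, "roll": 0, "fingers": 0.7},
    {"x": 0, "y": 0, "z": 0, "roll": 0, "fingers": 0.3},
    {"x": 0, "y": 0, "z": 0, "roll": 0, "fingers": 0},
    {"x": 0, "y": 0, "z": 0, "roll": 0, "fingers": 0},
    {"x": 0, "y": 0, "z": 0, "roll": 0, "fingers": 0},
    {"x": 0, "y": 0, "z": 0, "roll": 0, "fingers": 0},
  ],
)

```text
clock: 10.88
eef_pos: [0.506, 0.2723, 0.0078]
tool_rot: [-0.066, 0.702, 0.074, 0.705]
ft_force: [-0.7, -1.3, -0.2]
grip_width: 0.045
```

```bash
python3 - <<'E'
from h import *
plan(.5028,.2713,.09,101.5)
E
```

```text
t 10.88 pos [0.506  0.2723 0.0078] yaw 101.4 q6 0.29 down [ 0.003  0.011 -1.   ] w 0.045
roll -0.002 = 1 x -0.0019; shift tool [-0.0822  0.0006 -0.0029] = 3 x [-0.0274  0.0002 -0.001 ]
```

Request:
arm_command(
  motion=[
    {"x": -0.01, "y": 0, "z": 0, "roll": 0, "fingers": 0},
    {"x": -0.025, "y": 0, "z": 0, "roll": 0, "fingers": 0},
    {"x": -0.035, "y": 0, "z": 0, "roll": 0, "fingers": 0},
    {"x": -0.025, "y": 0, "z": 0, "roll": 0.1, "fingers": 0},
    {"x": 0, "y": 0, "z": 0, "roll": 0.11, "fingers": 0},
    {"x": 0, "y": 0, "z": 0, "roll": 0.11, "fingers": 0},
    {"x": 0, "y": 0, "z": 0, "roll": 0.11, "fingers": 0},
    {"x": 0, "y": 0, "z": 0, "roll": 0.11, "fingers": 0},
    {"x": 0, "y": 0, "z": 0, "roll": 0, "fingers": 0},
  ],
)

```text
clock: 11.63
eef_pos: [0.5056, 0.2712, 0.1134]
tool_rot: [0.133, 0.694, -0.124, 0.696]
ft_force: [-0.5, -0.1, -0.2]
grip_width: 0.045
```

```bash
python3 - <<'E'
from h import *
c=snap('scene','s5.png')
cv2.imwrite('pics/s5c.png',cv2.resize(cv2.imread('pics/s5.png')[100:300,350:520],None,fx=3,fy=3,interpolation=cv2.INTER_CUBIC))
p=pan(.07,0);plan(*p,.10,71.9)
E
```

```text
t 11.68 pos [0.5056 0.2712 0.1134] yaw 69.2 q6 0.85 down [ 0.005  0.012 -1.   ] w 0.0452
roll -0.047 = 1 x -0.0469; shift tool [ 0.008  -0.4234  0.2493] = 11 x [ 0.0007 -0.0385  0.0227]
```

View pics/s5c.png

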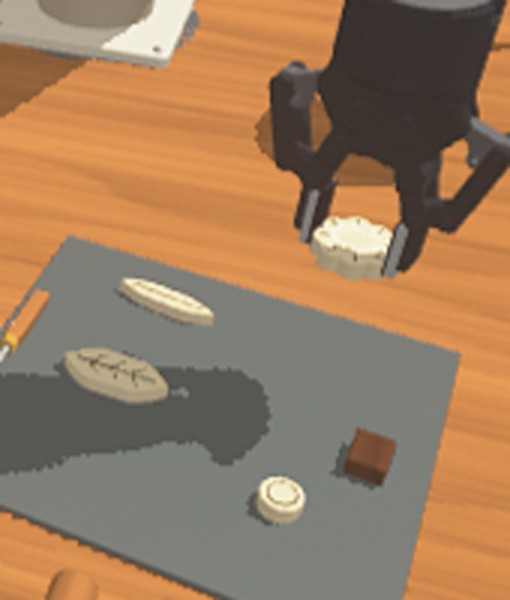

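The flower is held level. I carry it over.

Request:
arm_command(
  motion=[
    {"x": 0, "y": -0.038, "z": 0.022, "roll": -0.04, "fingers": 0},
    {"x": 0, "y": -0.038, "z": 0.022, "roll": 0, "fingers": 0},
    {"x": 0, "y": -0.038, "z": 0.022, "roll": 0, "fingers": 0},
    {"x": 0, "y": -0.038, "z": 0.022, "roll": 0, "fingers": 0},
    {"x": 0, "y": -0.038, "z": 0.022, "roll": 0, "fingers": 0},
    {"x": 0, "y": -0.038, "z": 0.022, "roll": 0, "fingers": 0},
    {"x": 0, "y": -0.038, "z": 0.022, "roll": 0, "fingers": 0},
    {"x": 0, "y": -0.038, "z": 0.022, "roll": 0, "fingers": 0},
    {"x": 0, "y": -0.038, "z": 0.022, "roll": 0, "fingers": 0},
    {"x": 0, "y": -0.03, "z": 0.02, "roll": 0, "fingers": 0},
    {"x": 0, "y": -0.015, "z": 0.01, "roll": 0, "fingers": 0},
    {"x": 0, "y": 0, "z": 0, "roll": 0, "fingers": 0},
  ],
)

```text
clock: 12.68
eef_pos: [0.6062, -0.1564, 0.1101]
tool_rot: [0.101, 0.698, -0.09, 0.703]
ft_force: [-1.4, 1.0, -0.9]
grip_width: 0.0445
```

```bash
python3 - <<'E'
from h import *
p=pan(.0725,0);plan(*p,.06,71.9)
E
```

```text
t 12.68 pos [ 0.6062 -0.1564  0.1101] yaw 74.5 q6 0.01 down [ 0.01   0.014 -1.   ] w 0.0445
roll 0.045 = 1 x 0.0448; shift tool [ 0.0494 -0.0488  0.0232] = 2 x [ 0.0247 -0.0244  0.0116]
```

Request:
arm_command(
  motion=[
    {"x": 0, "y": -0.028, "z": 0.014, "roll": 0.035, "fingers": 0},
    {"x": 0.01, "y": -0.022, "z": 0.01, "roll": 0, "fingers": 0},
    {"x": 0.015, "y": 0, "z": 0, "roll": 0, "fingers": 0},
    {"x": 0.015, "y": 0, "z": 0, "roll": 0, "fingers": 0},
    {"x": 0, "y": 0, "z": 0, "roll": 0, "fingers": 0},
  ],
)

```text
clock: 13.1
eef_pos: [0.6155, -0.2123, 0.069]
tool_rot: [0.111, 0.697, -0.098, 0.702]
ft_force: [-0.5, -0.1, -1.2]
grip_width: 0.045
```

```bash
python3 - <<'E'
from h import *
p=pan(.0725,0);plan(*p,.03,71.9)
E
```

```text
t 13.1 pos [ 0.6155 -0.2123  0.069 ] yaw 73.0 q6 -0.04 down [ 0.01   0.016 -1.   ] w 0.045
roll 0.019 = 1 x 0.0191; shift tool [ 0.039   0.0015 -0.003 ] = 1 x [ 0.039   0.0015 -0.003 ]
```

Request:
arm_command(
  motion=[
    {"x": 0.015, "y": 0.001, "z": -0.002, "roll": 0.018, "fingers": 0},
    {"x": 0.015, "y": 0, "z": 0, "roll": 0, "fingers": 0},
    {"x": 0.006, "y": 0, "z": 0, "roll": 0, "fingers": 0},
    {"x": 0, "y": 0, "z": 0, "roll": 0, "fingers": 0},
  ],
)

```text
clock: 13.43
eef_pos: [0.6141, -0.2064, 0.034]
tool_rot: [0.114, 0.696, -0.101, 0.701]
ft_force: [0.4, -0.3, -0.4]
grip_width: 0.0444
```

```bash
python3 - <<'E'
from h import *
p=pan(.0725,0);plan(*p,.020,71.9)
E
```

```text
t 13.43 pos [ 0.6141 -0.2064  0.034 ] yaw 72.5 q6 -0.03 down [ 0.01   0.018 -1.   ] w 0.0444
roll 0.010 = 1 x 0.0100; shift tool [ 0.0139 -0.0032  0.0003] = 1 x [ 0.0139 -0.0032  0.0003]
```

Request:
arm_command(
  motion=[
    {"x": 0.006, "y": -0.003, "z": 0, "roll": 0.01, "fingers": 0},
    {"x": 0.005, "y": 0, "z": 0, "roll": 0, "fingers": 0},
    {"x": 0.002, "y": 0, "z": 0, "roll": 0, "fingers": 0},
    {"x": 0, "y": 0, "z": 0, "roll": 0, "fingers": 0},
  ],
)

```text
clock: 13.77
eef_pos: [0.6149, -0.2079, 0.023]
tool_rot: [0.117, 0.695, -0.104, 0.702]
ft_force: [-0.9, -0.9, -0.2]
grip_width: 0.0446
```

```bash
python3 - <<'E'
from h import *
p=pan(.0725,0);plan(*p,.020,71.9)
c=snap('scene','s6.png')
cv2.imwrite('pics/s6c.png',cv2.resize(cv2.imread('pics/s6.png')[110:250,160:340],None,fx=4,fy=4,interpolation=cv2.INTER_CUBIC))
E
```

```text
t 13.77 pos [ 0.6149 -0.2079  0.023 ] yaw 72.1 q6 -0.02 down [ 0.013  0.017 -1.   ] w 0.0446
roll 0.003 = 1 x 0.0033; shift tool [ 0.0029 -0.0019 -0.0008] = 1 x [ 0.0029 -0.0019 -0.0008]
```

View pics/s6c.png

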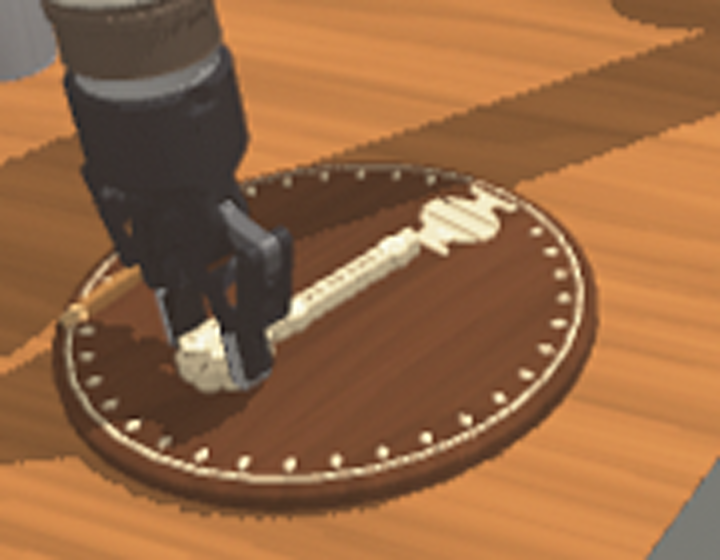

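The flower is at the stem's end, about 3 mm above the table. I lower and release.

Request:
arm_command(
  motion=[
    {"x": 0.003, "y": -0.002, "z": -0.001, "roll": 0, "fingers": 0},
    {"x": 0.001, "y": 0, "z": 0, "roll": 0, "fingers": 0},
    {"x": 0, "y": 0, "z": 0, "roll": 0, "fingers": 0},
    {"x": 0, "y": 0, "z": 0, "roll": 0, "fingers": 0.6},
    {"x": 0, "y": 0, "z": 0, "roll": 0, "fingers": 0.7},
    {"x": 0, "y": 0, "z": 0, "roll": 0, "fingers": 0.75},
    {"x": -0.01, "y": 0, "z": 0, "roll": 0, "fingers": 0.75},
    {"x": -0.03, "y": 0, "z": 0, "roll": 0, "fingers": 0.75},
    {"x": -0.04, "y": 0, "z": 0, "roll": 0, "fingers": 0.75},
    {"x": -0.02, "y": 0, "z": 0, "roll": 0, "fingers": 0.75},
  ],
)

```text
clock: 14.65
eef_pos: [0.6081, -0.2102, 0.1182]
tool_rot: [0.118, 0.699, -0.103, 0.698]
ft_force: [0.8, -0.7, 0.8]
grip_width: 0.064
```

```bash
python3 - <<'E'
from h import *
plan(.6190,.2627,.11,71.9)
c=snap('scene','s7.png')
cv2.imwrite('pics/s7c.png',cv2.resize(cv2.imread('pics/s7.png')[110:250,160:340],None,fx=4,fy=4,interpolation=cv2.INTER_CUBIC))
E
```

```text
t 14.65 pos [ 0.6081 -0.2102  0.1182] yaw 72.1 q6 -0.03 down [ 0.002  0.021 -1.   ] w 0.064
roll 0.003 = 1 x 0.0030; shift tool [ 0.018   0.4526 -0.1365] = 12 x [ 0.0015  0.0377 -0.0114]
```

View pics/s7c.png

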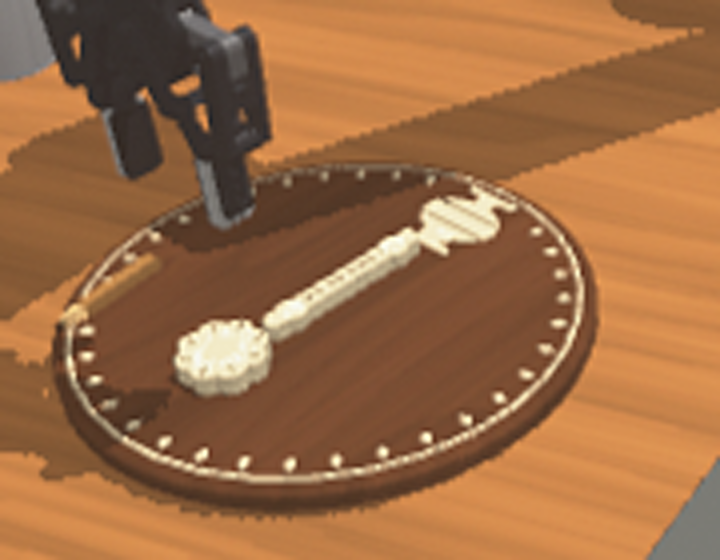

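The flower sits against the stem's end and the pencil is unmoved. Next is the boss.

Request:
arm_command(
  motion=[
    {"x": 0, "y": 0.038, "z": -0.012, "roll": 0, "fingers": 0.6},
    {"x": 0, "y": 0.038, "z": -0.012, "roll": 0, "fingers": 0.6},
    {"x": 0, "y": 0.038, "z": -0.012, "roll": 0, "fingers": 0.6},
    {"x": 0, "y": 0.038, "z": -0.012, "roll": 0, "fingers": 0.6},
    {"x": 0, "y": 0.038, "z": -0.012, "roll": 0, "fingers": 0.6},
    {"x": 0, "y": 0.038, "z": -0.012, "roll": 0, "fingers": 0.6},
    {"x": 0, "y": 0.038, "z": -0.012, "roll": 0, "fingers": 0.6},
    {"x": 0, "y": 0.038, "z": -0.012, "roll": 0, "fingers": 0.6},
    {"x": 0, "y": 0.038, "z": -0.012, "roll": 0, "fingers": 0.6},
    {"x": 0, "y": 0.038, "z": -0.012, "roll": 0, "fingers": 0.6},
    {"x": 0, "y": 0.038, "z": -0.012, "roll": 0, "fingers": 0.6},
    {"x": 0, "y": 0.02, "z": -0.005, "roll": 0, "fingers": 0.6},
    {"x": 0, "y": 0, "z": 0, "roll": 0, "fingers": 0.6},
  ],
)

```text
clock: 15.78
eef_pos: [0.6232, 0.2638, 0.1453]
tool_rot: [0.122, 0.687, -0.105, 0.709]
ft_force: [-0.2, 0.4, -0.2]
grip_width: 0.0512
```

```bash
python3 - <<'E'
from h import *
plan(.6190,.2627,.06)
E
```

```text
t 15.78 pos [0.6232 0.2638 0.1453] yaw 71.5 q6 0.72 down [ 0.034  0.018 -0.999] w 0.0512
roll 0.000 = 0 x 0.0000; shift tool [ 0.0851 -0.0047 -0.006 ] = 3 x [ 0.0284 -0.0016 -0.002 ]
```

Request:
arm_command(
  motion=[
    {"x": 0.02, "y": -0.004, "z": -0.006, "roll": 0, "fingers": 0.6},
    {"x": 0.035, "y": 0, "z": 0, "roll": 0, "fingers": 0.6},
    {"x": 0.025, "y": 0, "z": 0, "roll": 0, "fingers": 0.6},
    {"x": 0.01, "y": 0, "z": 0, "roll": 0, "fingers": 0.6},
    {"x": 0, "y": 0, "z": 0, "roll": 0, "fingers": 0.6},
  ],
)

```text
clock: 16.2
eef_pos: [0.6216, 0.2663, 0.0582]
tool_rot: [0.122, 0.684, -0.102, 0.712]
ft_force: [-1.0, 0.0, -0.7]
grip_width: 0.0516
```

```bash
cat >> h.py <<'E'
def pieces(fn):
    c=snap('top',fn);f=c['frame'];hsv=cv2.cvtColor(f,cv2.COLOR_RGB2HSV).astype(int)
    m=((hsv[...,2]>125)&(hsv[...,1]<120)).astype(np.uint8)
    n,l,s,ce=cv2.connectedComponentsWithStats(m)
    for i in range(1,n):
        if s[i,4]>60 and 150<ce[i,0]<490 and 130<ce[i,1]<285:
            ys,xs=np.where(l==i); zt=.028 if s[i,0]>330 else .0165
            P=unproj(c,np.c_[xs,ys],zt)[:,:2]
            (cx,cy),(w,h),a=cv2.minAreaRect((P*1000).astype(np.float32)); mu=P.mean(0); vt=np.linalg.svd(P-mu,full_matrices=False)[2]
            q=[(mu-C0)@UX,(mu-C0)@UY]
            print(s[i],'mean',mu.round(4),'panel',np.round(q,4),'rect',round(w),round(h),'ang',np.degrees(np.arctan2(vt[0,1],vt[0,0])).round(1))
    cv2.imwrite('pics/z'+fn,cv2.resize(cv2.imread('pics/'+fn)[130:290,145:490],None,fx=2.3,fy=2.3,interpolation=cv2.INTER_CUBIC))
E
python3 - <<'E'
from h import *
pieces('t1.png')
plan(.6190,.2627,.011)
E
```

```text
[150 119  14  28  82] mean [0.7032 0.3485] panel [-0.0156  0.5581] rect 65 11 ang -159.2
[157 124  20  27 122] mean [0.6935 0.3261] panel [-0.0178  0.5338] rect 69 18 ang -146.6
[363 143 104  36 500] mean [ 0.6613 -0.2045] panel [0.1164 0.0195] rect 219 59 ang 79.8
[408 165  25  25 463] mean [ 0.6123 -0.2096] panel [ 0.0714 -0.0006] rect 49 51 ang 146.5
[411 182  66  97 513] mean [ 0.4822 -0.2851] panel [-0.0288 -0.1128] rect 65 234 ang 148.3
[282 187   8  33  67] mean [0.5622 0.0713] panel [-0.0635  0.2507] rect 10 69 ang 167.7
[399 190  20  51 371] mean [ 0.5354 -0.1842] panel [-0.0095 -0.0004] rect 20 110 ang 161.8
[233 199  35  19 482] mean [0.5472 0.1476] panel [-0.1014  0.3187] rect 72 37 ang -97.1
[382 240  25  33 498] mean [ 0.4474 -0.153 ] panel [-0.1029  0.0019] rect 51 61 ang 160.6
[225 244  34  13 288] mean [0.4601 0.1647] panel [-0.1895  0.3078] rect 71 21 ang -104.3
[193 266  67  10  80] mean [0.4173 0.198 ] panel [-0.2405  0.3262] rect 138 3 ang -97.4
t 16.25 pos [0.622  0.2662 0.0591] yaw 71.8 q6 0.72 down [ 0.044  0.021 -0.999] w 0.0516
roll 0.000 = 0 x 0.0000; shift tool [ 0.0479 -0.0059 -0.0034] = 2 x [ 0.0239 -0.0029 -0.0017]
```

View pics/zt1.png

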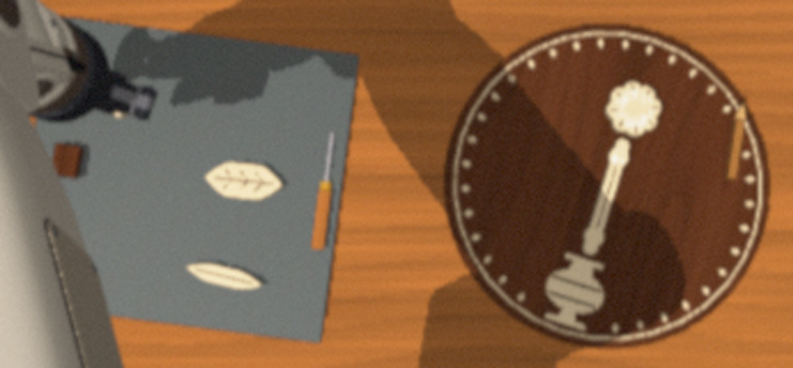

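The top view shows the flower at panel (0.071, −0.001) and the stem near x ≈ −0.010, both well in tolerance, with the other tools unmoved. I continue down on the boss.

Request:
arm_command(
  motion=[
    {"x": 0.015, "y": -0.005, "z": -0.003, "roll": 0, "fingers": 0.6},
    {"x": 0.015, "y": 0, "z": 0, "roll": 0, "fingers": 0.6},
    {"x": 0.007, "y": 0, "z": 0, "roll": 0, "fingers": 0.6},
    {"x": 0, "y": 0, "z": 0, "roll": 0, "fingers": 0.6},
  ],
)

```text
clock: 16.58
eef_pos: [0.6245, 0.2624, 0.029]
tool_rot: [0.125, 0.68, -0.101, 0.715]
ft_force: [-0.9, -0.8, -0.1]
grip_width: 0.0513
```

```bash
python3 - <<'E'
from h import *
plan(.6190,.2627,.010)
c=snap('scene','s8.png')
cv2.imwrite('pics/s8c.png',cv2.resize(cv2.imread('pics/s8.png')[170:310,380:520],None,fx=4,fy=4,interpolation=cv2.INTER_CUBIC))
E
```

```text
t 16.58 pos [0.6245 0.2624 0.029 ] yaw 71.6 q6 0.72 down [ 0.055  0.025 -0.998] w 0.0513
roll 0.000 = 0 x 0.0000; shift tool [ 0.0187 -0.0022 -0.0061] = 1 x [ 0.0187 -0.0022 -0.0061]
```

View pics/s8c.png

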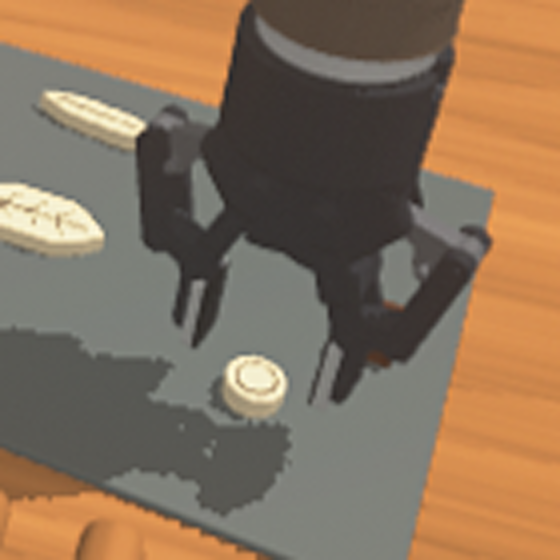

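Request:
arm_command(
  motion=[
    {"x": 0.011, "y": -0.002, "z": -0.006, "roll": 0, "fingers": 0.6},
    {"x": 0.007, "y": 0, "z": -0.001, "roll": 0, "fingers": 0.6},
    {"x": 0.002, "y": 0, "z": 0, "roll": 0, "fingers": 0.55},
  ],
)

```text
clock: 16.88
eef_pos: [0.6232, 0.2644, 0.0153]
tool_rot: [0.127, 0.676, -0.1, 0.719]
ft_force: [-0.5, 0.2, 0.2]
grip_width: 0.0472
```

```bash
python3 - <<'E'
from h import *
plan(.6190,.2627,.010)
E
```

```text
t 16.88 pos [0.6232 0.2644 0.0153] yaw 71.6 q6 0.72 down [ 0.065  0.029 -0.997] w 0.0472
roll 0.000 = 0 x 0.0000; shift tool [ 0.005  -0.0032 -0.0038] = 1 x [ 0.005  -0.0032 -0.0038]
```

Request:
arm_command(
  motion=[
    {"x": 0.005, "y": -0.003, "z": -0.004, "roll": 0, "fingers": 0.3},
    {"x": 0.001, "y": 0, "z": 0, "roll": 0, "fingers": 0},
    {"x": 0, "y": 0, "z": 0, "roll": 0, "fingers": 0},
    {"x": 0, "y": 0, "z": 0, "roll": 0, "fingers": 0},
    {"x": 0, "y": 0, "z": 0, "roll": 0, "fingers": 0},
  ],
)

```text
clock: 17.3
eef_pos: [0.6204, 0.2635, 0.0113]
tool_rot: [0.128, 0.675, -0.099, 0.72]
ft_force: [0.2, -0.3, 0.4]
grip_width: 0.0226
```

```bash
python3 - <<'E'
from h import *
plan(.6190,.2627,.010)
print(get_obs()['ft_force'],get_obs()['joint_pos'].round(3))
E
```

```text
t 17.3 pos [0.6204 0.2635 0.0113] yaw 71.6 q6 0.72 down [ 0.069  0.03  -0.997] w 0.0226
roll 0.000 = 0 x 0.0000; shift tool [ 0.0012 -0.0012 -0.0012] = 1 x [ 0.0012 -0.0012 -0.0012]
[ 0.21855703 -0.32376824  0.36545067] [0.401 0.684 0.104 0.916 0.001 0.724]
```

Request:
arm_command(
  motion=[
    {"x": -0.01, "y": 0, "z": 0, "roll": 0, "fingers": 0},
    {"x": -0.025, "y": 0, "z": 0, "roll": 0, "fingers": 0},
    {"x": -0.035, "y": 0, "z": 0, "roll": 0, "fingers": 0},
    {"x": -0.03, "y": 0, "z": 0, "roll": 0, "fingers": 0},
    {"x": 0, "y": 0, "z": 0, "roll": 0, "fingers": 0},
  ],
)

```text
clock: 17.72
eef_pos: [0.6117, 0.2597, 0.1144]
tool_rot: [0.127, 0.677, -0.1, 0.718]
ft_force: [0.7, 0.4, 0.2]
grip_width: 0.0228
```

```bash
python3 - <<'E'
from h import *
plan(.6123,-.2096,.11,71.9)
c=snap('scene','s9.png')
cv2.imwrite('pics/s9c.png',cv2.resize(cv2.imread('pics/s9.png')[130:310,350:520],None,fx=3,fy=3,interpolation=cv2.INTER_CUBIC))
E
```

```text
t 17.72 pos [0.6117 0.2597 0.1144] yaw 71.6 q6 0.72 down [ 0.063  0.028 -0.998] w 0.0228
roll -0.005 = 1 x -0.0055; shift tool [-0.0086 -0.4456  0.147 ] = 12 x [-0.0007 -0.0371  0.0122]
```

View pics/s9c.png

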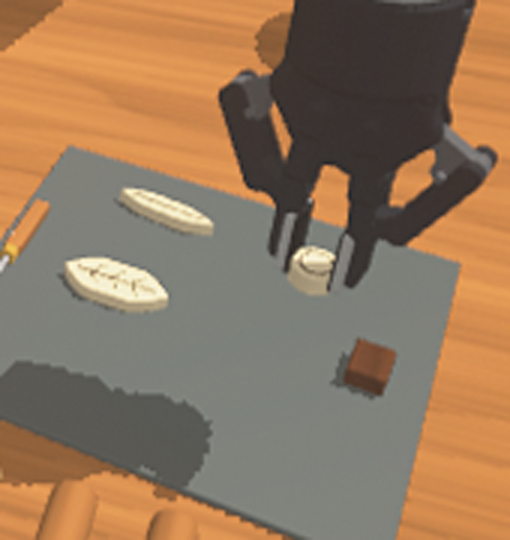

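The boss is held level at (312,270) in the crop. I carry it over.

Request:
arm_command(
  motion=[
    {"x": 0, "y": -0.038, "z": 0.013, "roll": 0, "fingers": 0},
    {"x": 0, "y": -0.038, "z": 0.013, "roll": 0, "fingers": 0},
    {"x": 0, "y": -0.038, "z": 0.013, "roll": 0, "fingers": 0},
    {"x": 0, "y": -0.038, "z": 0.013, "roll": 0, "fingers": 0},
    {"x": 0, "y": -0.038, "z": 0.013, "roll": 0, "fingers": 0},
    {"x": 0, "y": -0.038, "z": 0.013, "roll": 0, "fingers": 0},
    {"x": 0, "y": -0.038, "z": 0.013, "roll": 0, "fingers": 0},
    {"x": 0, "y": -0.038, "z": 0.013, "roll": 0, "fingers": 0},
    {"x": 0, "y": -0.038, "z": 0.013, "roll": 0, "fingers": 0},
    {"x": 0, "y": -0.038, "z": 0.013, "roll": 0, "fingers": 0},
    {"x": 0, "y": -0.03, "z": 0.01, "roll": 0, "fingers": 0},
    {"x": 0, "y": -0.01, "z": 0.003, "roll": 0, "fingers": 0},
    {"x": 0, "y": 0, "z": 0, "roll": 0, "fingers": 0},
  ],
)

```text
clock: 18.85
eef_pos: [0.6136, -0.1983, 0.0939]
tool_rot: [0.125, 0.679, -0.096, 0.717]
ft_force: [-0.4, 0.4, -0.4]
grip_width: 0.0225
```

```bash
python3 - <<'E'
from h import *
plan(.6123,-.2096,.07,71.9)
E
```

```text
t 18.85 pos [ 0.6136 -0.1983  0.0939] yaw 72.1 q6 -0.02 down [ 0.059  0.031 -0.998] w 0.0225
roll 0.003 = 1 x 0.0032; shift tool [ 0.0234 -0.0123  0.0012] = 1 x [ 0.0234 -0.0123  0.0012]
```

Request:
arm_command(
  motion=[
    {"x": 0.01, "y": -0.011, "z": 0, "roll": 0.003, "fingers": 0},
    {"x": 0.012, "y": 0, "z": 0, "roll": 0, "fingers": 0},
    {"x": 0.008, "y": 0, "z": 0, "roll": 0, "fingers": 0},
    {"x": 0, "y": 0, "z": 0, "roll": 0, "fingers": 0},
  ],
)

```text
clock: 19.18
eef_pos: [0.6106, -0.206, 0.0597]
tool_rot: [0.126, 0.68, -0.096, 0.716]
ft_force: [-0.6, 0.0, 0.6]
grip_width: 0.0226
```

```bash
python3 - <<'E'
from h import *
plan(.6135,-.2098,.045,71.9)
E
```

```text
t 19.18 pos [ 0.6106 -0.206   0.0597] yaw 72.0 q6 -0.03 down [ 0.056  0.033 -0.998] w 0.0226
roll 0.002 = 1 x 0.0017; shift tool [ 0.0147 -0.0035  0.0033] = 1 x [ 0.0147 -0.0035  0.0033]
```

Request:
arm_command(
  motion=[
    {"x": 0.008, "y": -0.003, "z": 0.003, "roll": 0, "fingers": 0},
    {"x": 0.006, "y": 0, "z": 0, "roll": 0, "fingers": 0},
    {"x": 0.002, "y": 0, "z": 0, "roll": 0, "fingers": 0},
    {"x": 0, "y": 0, "z": 0, "roll": 0, "fingers": 0},
  ],
)

```text
clock: 19.52
eef_pos: [0.6134, -0.2053, 0.041]
tool_rot: [0.124, 0.682, -0.094, 0.715]
ft_force: [-0.1, 0.1, 0.3]
grip_width: 0.0226
```

```bash
python3 - <<'E'
from h import *
plan(.6135,-.2098,.0355,71.9)
c=snap('scene','s10.png')
cv2.imwrite('pics/s10c.png',cv2.resize(cv2.imread('pics/s10.png')[130:240,160:300],None,fx=5,fy=5,interpolation=cv2.INTER_CUBIC))
E
```

```text
t 19.52 pos [ 0.6134 -0.2053  0.041 ] yaw 72.3 q6 -0.04 down [ 0.053  0.035 -0.998] w 0.0226
roll 0.007 = 1 x 0.0074; shift tool [ 0.0054 -0.0045  0.0012] = 1 x [ 0.0054 -0.0045  0.0012]
```

View pics/s10c.png

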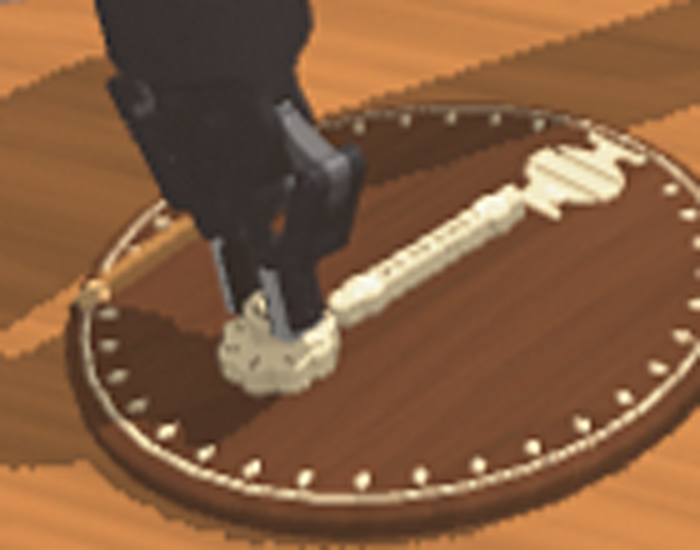

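Request:
arm_command(
  motion=[
    {"x": 0.002, "y": -0.004, "z": 0.001, "roll": 0.005, "fingers": 0},
    {"x": 0.001, "y": 0, "z": 0, "roll": 0, "fingers": 0},
    {"x": 0, "y": 0, "z": 0, "roll": 0, "fingers": 0},
  ],
)

```text
clock: 19.82
eef_pos: [0.6143, -0.2093, 0.0389]
tool_rot: [0.126, 0.681, -0.095, 0.715]
ft_force: [-0.2, -0.0, -0.5]
grip_width: 0.0227
```

```bash
python3 - <<'E'
from h import *
plan(.6135,-.2098,.0355,71.9); print(get_obs()['ft_force'])
E
```

```text
t 19.82 pos [ 0.6143 -0.2093  0.0389] yaw 72.1 q6 -0.04 down [ 0.055  0.034 -0.998] w 0.0227
roll 0.003 = 1 x 0.0030; shift tool [ 0.0033 -0.0008 -0.0007] = 1 x [ 0.0033 -0.0008 -0.0007]
[-0.15357264 -0.04940741 -0.48937051]
```

Request:
arm_command(
  motion=[
    {"x": 0.002, "y": -0.001, "z": -0.001, "roll": 0.002, "fingers": 0},
    {"x": 0.001, "y": 0, "z": 0, "roll": 0, "fingers": 0},
    {"x": 0, "y": 0, "z": 0, "roll": 0, "fingers": 0},
  ],
)

```text
clock: 20.07
eef_pos: [0.6136, -0.2106, 0.0364]
tool_rot: [0.126, 0.68, -0.097, 0.716]
ft_force: [-0.4, 0.1, -0.3]
grip_width: 0.0224
```

```bash
python3 - <<'E'
from h import *
plan(.6135,-.2098,.0355,71.9); print(get_obs()['ft_force'])
E
```

```text
t 20.07 pos [ 0.6136 -0.2106  0.0364] yaw 71.9 q6 -0.04 down [ 0.057  0.034 -0.998] w 0.0224
roll 0.000 = 1 x 0.0002; shift tool [ 0.001   0.0007 -0.0004] = 1 x [ 0.001   0.0007 -0.0004]
[-0.40574173  0.0835459  -0.29261549]
```

Request:
arm_command(
  motion=[
    {"x": 0.001, "y": 0.001, "z": 0, "roll": 0, "fingers": 0},
    {"x": 0, "y": 0, "z": 0, "roll": 0, "fingers": 0.4},
    {"x": 0, "y": 0, "z": 0, "roll": 0, "fingers": 0.5},
    {"x": 0, "y": 0, "z": 0, "roll": 0, "fingers": 0.6},
    {"x": 0, "y": 0, "z": 0, "roll": 0, "fingers": 0.6},
    {"x": -0.01, "y": 0, "z": 0, "roll": 0, "fingers": 0.6},
    {"x": -0.03, "y": 0, "z": 0, "roll": 0, "fingers": 0.6},
    {"x": -0.04, "y": 0, "z": 0, "roll": 0, "fingers": 0.6},
    {"x": -0.02, "y": 0, "z": 0, "roll": 0, "fingers": 0.6},
  ],
)

```text
clock: 20.82
eef_pos: [0.6035, -0.211, 0.1327]
tool_rot: [0.127, 0.685, -0.095, 0.711]
ft_force: [0.9, -0.5, 0.9]
grip_width: 0.051
```

```bash
python3 - <<'E'
from h import *
plan(.5473,.1473,.11,71.9)
c=snap('scene','s11.png')
cv2.imwrite('pics/s11c.png',cv2.resize(cv2.imread('pics/s11.png')[130:240,160:300],None,fx=5,fy=5,interpolation=cv2.INTER_CUBIC))
E
```

```text
t 20.82 pos [ 0.6035 -0.211   0.1327] yaw 71.9 q6 -0.04 down [ 0.043  0.039 -0.998] w 0.051
roll -0.000 = 1 x -0.0001; shift tool [ 0.0342  0.3216 -0.1658] = 9 x [ 0.0038  0.0357 -0.0184]
```

View pics/s11c.png

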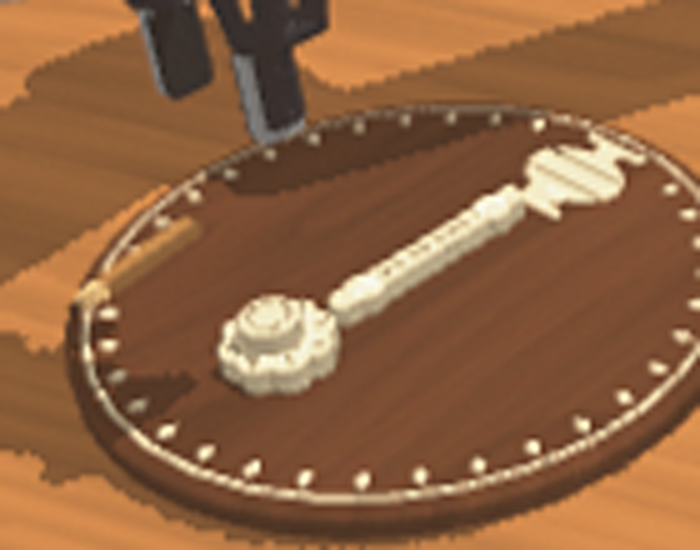

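The boss rests on the flower, near its centre. Next is the broad leaf.

Request:
arm_command(
  motion=[
    {"x": 0, "y": 0.036, "z": -0.018, "roll": 0, "fingers": 0.7},
    {"x": 0, "y": 0.036, "z": -0.018, "roll": 0, "fingers": 0.7},
    {"x": 0, "y": 0.036, "z": -0.018, "roll": 0, "fingers": 0.7},
    {"x": 0, "y": 0.036, "z": -0.018, "roll": 0, "fingers": 0.7},
    {"x": 0, "y": 0.036, "z": -0.018, "roll": 0, "fingers": 0.7},
    {"x": 0, "y": 0.036, "z": -0.018, "roll": 0, "fingers": 0.7},
    {"x": 0, "y": 0.036, "z": -0.018, "roll": 0, "fingers": 0.7},
    {"x": 0, "y": 0.036, "z": -0.018, "roll": 0, "fingers": 0.7},
    {"x": 0, "y": 0, "z": 0, "roll": 0.12, "fingers": 0.7},
    {"x": 0, "y": 0, "z": 0, "roll": 0.12, "fingers": 0.7},
    {"x": 0, "y": 0, "z": 0, "roll": 0.12, "fingers": 0.7},
    {"x": 0, "y": 0, "z": 0, "roll": 0.12, "fingers": 0.7},
    {"x": 0, "y": 0, "z": 0, "roll": 0.12, "fingers": 0.7},
    {"x": 0, "y": 0, "z": 0, "roll": 0.12, "fingers": 0.7},
    {"x": 0, "y": 0, "z": 0, "roll": 0.12, "fingers": 0.7},
    {"x": 0, "y": 0, "z": 0, "roll": 0.12, "fingers": 0.7},
    {"x": 0, "y": 0, "z": 0, "roll": 0.12, "fingers": 0.7},
    {"x": 0, "y": 0, "z": 0, "roll": 0.12, "fingers": 0.7},
    {"x": 0, "y": 0, "z": 0, "roll": 0.12, "fingers": 0.7},
    {"x": 0, "y": 0, "z": 0, "roll": 0, "fingers": 0.7},
  ],
)

```text
clock: 22.53
eef_pos: [0.5618, 0.1209, 0.1642]
tool_rot: [0.559, 0.459, -0.5, 0.476]
ft_force: [0.2, -0.8, 0.3]
grip_width: 0.0595
```

```bash
python3 - <<'E'
from h import *
plan(.5473,.1473,.06,-6.6)
E
```

```text
t 22.53 pos [0.5618 0.1209 0.1642] yaw -7.3 q6 1.9 down [ 0.078  0.037 -0.996] w 0.0595
roll -0.012 = 1 x -0.0120; shift tool [ 0.1037 -0.025  -0.0198] = 3 x [ 0.0346 -0.0083 -0.0066]
```

Request:
arm_command(
  motion=[
    {"x": 0, "y": 0, "z": 0, "roll": 0, "fingers": 0.7},
    {"x": 0, "y": 0, "z": 0, "roll": 0, "fingers": 0.7},
    {"x": 0, "y": 0, "z": 0, "roll": 0, "fingers": 0.7},
    {"x": 0, "y": 0, "z": 0, "roll": 0, "fingers": 0.7},
    {"x": 0, "y": 0, "z": 0, "roll": 0, "fingers": 0.7},
    {"x": 0, "y": 0, "z": 0, "roll": 0, "fingers": 0.7},
    {"x": 0, "y": 0, "z": 0, "roll": 0, "fingers": 0.7},
    {"x": 0, "y": 0, "z": 0, "roll": 0, "fingers": 0.7},
  ],
)

```text
clock: 23.2
eef_pos: [0.5619, 0.1209, 0.1656]
tool_rot: [0.557, 0.461, -0.498, 0.479]
ft_force: [-1.3, -0.6, 0.1]
grip_width: 0.0597
```

```bash
python3 - <<'E'
from h import *
for i in range(4):
    plan(.5473,.1473,.06,-6.6); camera('top')
E
```

```text
t 23.2 pos [0.5619 0.1209 0.1656] yaw -6.7 q6 1.89 down [ 0.08   0.037 -0.996] w 0.0597
roll -0.001 = 1 x -0.0012; shift tool [ 0.105  -0.0254 -0.0197] = 3 x [ 0.035  -0.0085 -0.0066]
t 23.25 pos [0.5619 0.1209 0.1656] yaw -6.7 q6 1.89 down [ 0.079  0.037 -0.996] w 0.0599
roll -0.001 = 1 x -0.0013; shift tool [ 0.105  -0.0254 -0.0197] = 3 x [ 0.035  -0.0085 -0.0066]
t 23.3 pos [0.5619 0.1209 0.1655] yaw -6.7 q6 1.89 down [ 0.079  0.037 -0.996] w 0.0598
roll -0.001 = 1 x -0.0013; shift tool [ 0.105  -0.0253 -0.0197] = 3 x [ 0.035  -0.0084 -0.0066]
t 23.35 pos [0.5619 0.121  0.1656] yaw -6.7 q6 1.89 down [ 0.08   0.037 -0.996] w 0.06
roll -0.001 = 1 x -0.0013; shift tool [ 0.105  -0.0254 -0.0197] = 3 x [ 0.035  -0.0085 -0.0066]
```

Request:
arm_command(
  motion=[
    {"x": 0.04, "y": -0.02, "z": -0.016, "roll": 0, "fingers": 0.7},
    {"x": 0.02, "y": 0, "z": 0, "roll": 0, "fingers": 0.7},
    {"x": 0, "y": 0, "z": 0, "roll": 0, "fingers": 0.7},
  ],
)

```text
clock: 23.65
eef_pos: [0.5525, 0.1395, 0.1109]
tool_rot: [0.559, 0.46, -0.496, 0.48]
ft_force: [0.5, 0.1, -0.0]
grip_width: 0.06
```

```bash
python3 - <<'E'
from h import *
plan(.5473,.1473,.06,-6.6); print(get_obs()['joint_pos'].round(4))
E
```

```text
t 23.65 pos [0.5525 0.1395 0.1109] yaw -6.8 q6 1.93 down [ 0.086  0.039 -0.996] w 0.06
roll -0.003 = 1 x -0.0029; shift tool [ 0.0505 -0.0102 -0.0048] = 2 x [ 0.0253 -0.0051 -0.0024]
[ 0.238   0.3877 -0.1203  0.9702  0.0173  1.9257]
```

Request:
arm_command(
  motion=[
    {"x": -0.006, "y": 0, "z": 0, "roll": 0, "fingers": 0.7},
    {"x": -0.006, "y": 0, "z": 0, "roll": 0, "fingers": 0.7},
    {"x": -0.006, "y": 0, "z": 0, "roll": 0, "fingers": 0.7},
    {"x": -0.006, "y": 0, "z": 0, "roll": 0, "fingers": 0.7},
    {"x": -0.006, "y": 0, "z": 0, "roll": 0, "fingers": 0.7},
    {"x": -0.006, "y": 0, "z": 0, "roll": 0, "fingers": 0.7},
    {"x": 0, "y": 0, "z": 0, "roll": 0, "fingers": 0.7},
  ],
)

```text
clock: 24.23
eef_pos: [0.5524, 0.1379, 0.1568]
tool_rot: [0.562, 0.458, -0.493, 0.481]
ft_force: [0.3, 0.8, 0.2]
grip_width: 0.0599
```

```bash
python3 - <<'E'
from h import *
plan(.5473,.1473,.06,-6.6); print(get_obs()['joint_pos'].round(4))
E
```

```text
t 24.23 pos [0.5524 0.1379 0.1568] yaw -6.8 q6 1.92 down [ 0.094  0.04  -0.995] w 0.0599
roll -0.004 = 1 x -0.0040; shift tool [ 0.0962 -0.0147 -0.0039] = 3 x [ 0.0321 -0.0049 -0.0013]
[ 0.2353  0.3418 -0.0604  1.0681  0.0174  1.9239]
```

Request:
arm_command(
  motion=[
    {"x": -0.0417, "y": 0, "z": 0, "roll": 0, "fingers": 0.7},
    {"x": -0.0417, "y": 0, "z": 0, "roll": 0, "fingers": 0.7},
    {"x": -0.0417, "y": 0, "z": 0, "roll": 0, "fingers": 0.7},
    {"x": 0, "y": 0, "z": 0, "roll": 0, "fingers": 0.7},
  ],
)

```text
clock: 24.57
eef_pos: [0.5386, 0.1319, 0.2822]
tool_rot: [0.561, 0.459, -0.495, 0.48]
ft_force: [0.6, -0.7, 2.3]
grip_width: 0.0594
```

```bash
python3 - <<'E'
from h import *
plan(.5473,.1473,.06,-6.6); print(get_obs()['joint_pos'].round(4))
E
```

```text
t 24.57 pos [0.5386 0.1319 0.2822] yaw -6.9 q6 1.92 down [ 0.089  0.039 -0.995] w 0.0594
roll -0.004 = 1 x -0.0045; shift tool [ 0.2226 -0.0118 -0.0054] = 6 x [ 0.0371 -0.002  -0.0009]
[0.2305 0.2575 0.1539 1.3715 0.0178 1.9197]
```

Request:
arm_command(
  motion=[
    {"x": 0.0417, "y": 0, "z": 0, "roll": 0, "fingers": 0.7},
    {"x": 0.0417, "y": 0, "z": 0, "roll": 0, "fingers": 0.7},
    {"x": 0.0417, "y": 0, "z": 0, "roll": 0, "fingers": 0.7},
    {"x": 0, "y": 0, "z": 0, "roll": 0, "fingers": 0.7},
  ],
)

```text
clock: 24.9
eef_pos: [0.558, 0.1383, 0.1665]
tool_rot: [0.569, 0.454, -0.487, 0.484]
ft_force: [-2.7, -0.0, -1.3]
grip_width: 0.0598
```

```bash
python3 - <<'E'
from h import *
plan(.5473,.1473,.06,-6.6); print(get_obs()['joint_pos'].round(4))
E
```

```text
t 24.9 pos [0.558  0.1383 0.1665] yaw -7.0 q6 1.92 down [ 0.115  0.045 -0.992] w 0.0598
roll -0.006 = 1 x -0.0063; shift tool [ 0.1048 -0.0232 -0.0016] = 3 x [ 0.0349 -0.0077 -0.0005]
[ 0.2339  0.3294 -0.0546  1.0645  0.0173  1.924 ]
```

Request:
arm_command(
  motion=[
    {"x": 0, "y": -0.0417, "z": 0, "roll": 0, "fingers": 0.7},
    {"x": 0, "y": -0.0417, "z": 0, "roll": 0, "fingers": 0.7},
    {"x": 0, "y": -0.0417, "z": 0, "roll": 0, "fingers": 0.7},
    {"x": 0, "y": 0, "z": 0, "roll": 0, "fingers": 0.7},
  ],
)

```text
clock: 25.23
eef_pos: [0.4351, 0.1511, 0.1522]
tool_rot: [0.567, 0.454, -0.49, 0.482]
ft_force: [-1.8, -0.3, -2.0]
grip_width: 0.0595
```

```bash
python3 - <<'E'
from h import *
plan(.5473,.1473,.06,-6.6); print(get_obs()['joint_pos'].round(4))
E
```

```text
t 25.23 pos [0.4351 0.1511 0.1522] yaw -7.1 q6 2.02 down [ 0.107  0.042 -0.993] w 0.0595
roll -0.009 = 1 x -0.0094; shift tool [ 0.1035  0.102  -0.0035] = 3 x [ 0.0345  0.034  -0.0012]
[ 0.3311  0.13   -0.3551  0.9703  0.005   2.0239]
```

Request:
arm_command(
  motion=[
    {"x": 0, "y": 0.0417, "z": 0, "roll": 0, "fingers": 0.7},
    {"x": 0, "y": 0.0417, "z": 0, "roll": 0, "fingers": 0.7},
    {"x": 0, "y": 0.0417, "z": 0, "roll": 0, "fingers": 0.7},
    {"x": 0, "y": 0, "z": 0, "roll": 0, "fingers": 0.7},
  ],
)

```text
clock: 25.57
eef_pos: [0.5556, 0.1357, 0.1694]
tool_rot: [0.565, 0.456, -0.489, 0.483]
ft_force: [1.6, 0.8, 0.4]
grip_width: 0.0597
```

```bash
python3 - <<'E'
from h import *
plan(.5473,.1473,.06,-6.6); print(get_obs()['joint_pos'].round(4))
E
```

```text
t 25.57 pos [0.5556 0.1357 0.1694] yaw -6.7 q6 1.92 down [ 0.105  0.042 -0.994] w 0.0597
roll -0.002 = 1 x -0.0021; shift tool [ 0.1083 -0.0204 -0.0048] = 3 x [ 0.0361 -0.0068 -0.0016]
[ 0.2304  0.3292 -0.0455  1.0843  0.0171  1.9167]
```

Request:
arm_command(
  motion=[
    {"x": 0, "y": -0.0417, "z": 0, "roll": 0, "fingers": 0.7},
    {"x": 0, "y": -0.0417, "z": 0, "roll": 0, "fingers": 0.7},
    {"x": 0, "y": -0.0417, "z": 0, "roll": 0, "fingers": 0.7},
    {"x": 0, "y": 0, "z": 0, "roll": 0, "fingers": 0.7},
    {"x": 0, "y": 0.0417, "z": 0, "roll": 0, "fingers": 0.7},
    {"x": 0, "y": 0.0417, "z": 0, "roll": 0, "fingers": 0.7},
    {"x": 0, "y": 0.0417, "z": 0, "roll": 0, "fingers": 0.7},
    {"x": 0, "y": 0, "z": 0, "roll": 0, "fingers": 0.7},
    {"x": 0, "y": -0.0417, "z": 0, "roll": 0, "fingers": 0.7},
    {"x": 0, "y": -0.0417, "z": 0, "roll": 0, "fingers": 0.7},
    {"x": 0, "y": -0.0417, "z": 0, "roll": 0, "fingers": 0.7},
    {"x": 0, "y": 0, "z": 0, "roll": 0, "fingers": 0.7},
    {"x": 0, "y": 0.0417, "z": 0, "roll": 0, "fingers": 0.7},
    {"x": 0, "y": 0.0417, "z": 0, "roll": 0, "fingers": 0.7},
    {"x": 0, "y": 0.0417, "z": 0, "roll": 0, "fingers": 0.7},
    {"x": 0, "y": 0, "z": 0, "roll": 0, "fingers": 0.7},
  ],
)

```text
clock: 26.9
eef_pos: [0.554, 0.1316, 0.1792]
tool_rot: [0.564, 0.456, -0.49, 0.484]
ft_force: [0.9, 0.1, 1.0]
grip_width: 0.0595
```

```bash
python3 - <<'E'
from h import *
plan(.5473,.1473,.06,-6.6); print(get_obs()['joint_pos'].round(4))
E
```

```text
t 26.9 pos [0.554  0.1316 0.1792] yaw -6.7 q6 1.91 down [ 0.104  0.041 -0.994] w 0.0595
roll -0.001 = 1 x -0.0013; shift tool [ 0.1184 -0.0201 -0.0086] = 3 x [ 0.0395 -0.0067 -0.0029]
[ 0.2243  0.3188 -0.0335  1.108   0.0168  1.9099]
```

Request:
arm_command(
  motion=[
    {"x": 0, "y": 0, "z": 0, "roll": -0.12, "fingers": 0.7},
    {"x": 0, "y": 0, "z": 0, "roll": -0.12, "fingers": 0.7},
    {"x": 0, "y": 0, "z": 0, "roll": -0.12, "fingers": 0.7},
    {"x": 0, "y": 0, "z": 0, "roll": -0.12, "fingers": 0.7},
    {"x": 0, "y": 0, "z": 0, "roll": 0, "fingers": 0.7},
  ],
)

```text
clock: 27.32
eef_pos: [0.5608, 0.1307, 0.1861]
tool_rot: [0.429, 0.561, -0.36, 0.61]
ft_force: [0.1, -0.2, -0.1]
grip_width: 0.0599
```

```bash
python3 - <<'E'
from h import *
plan(.5473,.1473,.06,-6.6); print(get_obs()['joint_pos'].round(4))
E
```

```text
t 27.32 pos [0.5608 0.1307 0.1861] yaw 22.0 q6 1.41 down [ 0.112  0.042 -0.993] w 0.0599
roll 0.500 = 5 x 0.1000; shift tool [ 0.1244 -0.0288 -0.008 ] = 4 x [ 0.0311 -0.0072 -0.002 ]
[ 0.2204  0.3204 -0.0137  1.1176  0.0164  1.4077]
```

Request:
arm_command(
  motion=[
    {"x": -0.006, "y": -0.02, "z": 0, "roll": 0.12, "fingers": 0.7},
    {"x": -0.006, "y": 0, "z": 0, "roll": 0.12, "fingers": 0.7},
    {"x": -0.006, "y": 0, "z": 0, "roll": 0.12, "fingers": 0.7},
    {"x": -0.006, "y": 0, "z": 0, "roll": 0.12, "fingers": 0.7},
    {"x": 0, "y": 0, "z": 0, "roll": 0, "fingers": 0.7},
  ],
)

```text
clock: 27.73
eef_pos: [0.5398, 0.1218, 0.2135]
tool_rot: [0.57, 0.451, -0.488, 0.483]
ft_force: [1.2, 1.0, 1.4]
grip_width: 0.0598
```

```bash
python3 - <<'E'
from h import *
plan(.5473,.1473,.06,-6.6); print(get_obs()['joint_pos'].round(4))
E
```

```text
t 27.73 pos [0.5398 0.1218 0.2135] yaw -7.3 q6 1.91 down [ 0.117  0.043 -0.992] w 0.0598
roll -0.012 = 1 x -0.0125; shift tool [ 0.1543 -0.0127 -0.0176] = 4 x [ 0.0386 -0.0032 -0.0044]
[ 0.2126  0.2572 -0.0281  1.1615  0.0171  1.9089]
```

Request:
arm_command(
  motion=[
    {"x": 0.008, "y": -0.0417, "z": 0, "roll": 0, "fingers": 0.7},
    {"x": 0.008, "y": -0.0417, "z": 0, "roll": 0, "fingers": 0.7},
    {"x": 0.008, "y": -0.0417, "z": 0, "roll": 0, "fingers": 0.7},
    {"x": 0.008, "y": -0.0417, "z": 0, "roll": 0, "fingers": 0.7},
  ],
)

```text
clock: 28.07
eef_pos: [0.388, 0.1457, 0.1658]
tool_rot: [0.577, 0.446, -0.483, 0.485]
ft_force: [-1.8, 1.2, 0.7]
grip_width: 0.0593
```

```bash
python3 - <<'E'
from h import *
plan(.5473,.1473,.06,-6.6); print(get_obs()['joint_pos'].round(4))
E
```

```text
t 28.07 pos [0.388  0.1457 0.1658] yaw -7.6 q6 2.06 down [ 0.136  0.047 -0.99 ] w 0.0593
roll -0.017 = 1 x -0.0173; shift tool [ 0.1264  0.143  -0.0121] = 4 x [ 0.0316  0.0358 -0.003 ]
[ 0.3625  0.0052 -0.4574  0.9644 -0.0046  2.0613]
```

Request:
arm_command(
  motion=[
    {"x": 0.008, "y": 0.0417, "z": 0, "roll": 0, "fingers": 0.7},
    {"x": 0.008, "y": 0.0417, "z": 0, "roll": 0, "fingers": 0.7},
    {"x": 0.008, "y": 0.0417, "z": 0, "roll": 0, "fingers": 0.7},
    {"x": 0.008, "y": 0.0417, "z": 0, "roll": 0, "fingers": 0.7},
  ],
)

```text
clock: 28.4
eef_pos: [0.4946, 0.1151, 0.1218]
tool_rot: [0.547, 0.466, -0.504, 0.479]
ft_force: [1.1, 1.0, 1.6]
grip_width: 0.0594
```

```bash
python3 - <<'E'
from h import *
plan(.5473,.1473,.06,-6.6); print(get_obs()['joint_pos'].round(4))
E
```

```text
t 28.4 pos [0.4946 0.1151 0.1218] yaw -6.2 q6 1.9 down [ 0.058  0.027 -0.998] w 0.0594
roll 0.008 = 1 x 0.0077; shift tool [ 0.0656  0.0452 -0.0359] = 2 x [ 0.0328  0.0226 -0.0179]
[ 0.2202  0.2859 -0.2358  0.9865  0.0141  1.898 ]
```

Request:
arm_command(
  motion=[
    {"x": 0, "y": 0, "z": 0, "roll": 0, "fingers": 0.7},
  ],
)

```text
clock: 28.48
eef_pos: [0.4998, 0.1144, 0.1195]
tool_rot: [0.548, 0.465, -0.504, 0.479]
ft_force: [0.9, -0.5, -0.2]
grip_width: 0.0598
```

```bash
python3 - <<'E'
from h import *
plan(.5473,.1473,.06,-6.6)
E
```

```text
t 28.48 pos [0.4998 0.1144 0.1195] yaw -6.2 q6 1.9 down [ 0.059  0.027 -0.998] w 0.0598
roll 0.007 = 1 x 0.0067; shift tool [ 0.0631  0.04   -0.036 ] = 2 x [ 0.0315  0.02   -0.018 ]
```

An abrupt in-then-out reversal takes out the tilt that had built up. I do one more.

Request:
arm_command(
  motion=[
    {"x": 0, "y": -0.0417, "z": 0, "roll": 0, "fingers": 0.7},
    {"x": 0, "y": -0.0417, "z": 0, "roll": 0, "fingers": 0.7},
    {"x": 0, "y": -0.0417, "z": 0, "roll": 0, "fingers": 0.7},
    {"x": 0, "y": 0.0417, "z": 0, "roll": 0, "fingers": 0.7},
    {"x": 0, "y": 0.0417, "z": -0.005, "roll": 0, "fingers": 0.7},
    {"x": 0, "y": 0.0417, "z": -0.005, "roll": 0, "fingers": 0.7},
    {"x": 0, "y": 0.03, "z": -0.005, "roll": 0, "fingers": 0.7},
    {"x": 0, "y": 0, "z": 0, "roll": 0, "fingers": 0.7},
  ],
)

```text
clock: 29.15
eef_pos: [0.4782, 0.1128, 0.0895]
tool_rot: [-0.521, -0.48, 0.527, -0.469]
ft_force: [1.1, 0.0, -0.7]
grip_width: 0.0597
```

```bash
python3 - <<'E'
from h import *
plan(.5473,.1473,.06,-6.6)
E
```

```text
t 29.15 pos [0.4782 0.1128 0.0895] yaw -5.7 q6 1.9 down [-0.017  0.006 -1.   ] w 0.0597
roll 0.016 = 1 x 0.0156; shift tool [ 0.0285  0.0652 -0.0421] = 2 x [ 0.0143  0.0326 -0.0211]
```

Tilt is now −0.017, which is good. Next I approach the broad leaf.

Request:
arm_command(
  motion=[
    {"x": 0, "y": 0.02, "z": -0.014, "roll": 0.01, "fingers": 0.7},
    {"x": 0, "y": 0.024, "z": -0.014, "roll": 0, "fingers": 0.7},
    {"x": 0.006, "y": 0.018, "z": -0.012, "roll": 0, "fingers": 0.7},
    {"x": 0.008, "y": 0, "z": 0, "roll": 0, "fingers": 0.7},
    {"x": 0.004, "y": 0, "z": 0, "roll": 0, "fingers": 0.7},
    {"x": 0, "y": 0, "z": 0, "roll": 0, "fingers": 0.7},
  ],
)

```text
clock: 29.65
eef_pos: [0.5457, 0.1469, 0.0704]
tool_rot: [-0.523, -0.478, 0.53, -0.467]
ft_force: [-0.2, -0.3, -0.4]
grip_width: 0.0597
```

```bash
python3 - <<'E'
from h import *
plan(.5473,.1473,.03,-6.6)
E
```

```text
t 29.65 pos [0.5457 0.1469 0.0704] yaw -6.2 q6 1.94 down [-0.017  0.006 -1.   ] w 0.0597
roll 0.007 = 1 x 0.0070; shift tool [ 0.0403  0.0023 -0.0004] = 2 x [ 0.0202  0.0011 -0.0002]
```

Request:
arm_command(
  motion=[
    {"x": 0.015, "y": 0.001, "z": 0, "roll": 0.007, "fingers": 0.7},
    {"x": 0.018, "y": 0, "z": 0, "roll": 0, "fingers": 0.7},
    {"x": 0.01, "y": 0, "z": 0, "roll": 0, "fingers": 0.7},
    {"x": 0.002, "y": 0, "z": 0, "roll": 0, "fingers": 0.7},
    {"x": 0, "y": 0, "z": 0, "roll": 0, "fingers": 0.7},
  ],
)

```text
clock: 30.07
eef_pos: [0.5422, 0.1457, 0.0262]
tool_rot: [-0.524, -0.476, 0.532, -0.465]
ft_force: [-0.0, -0.6, 0.7]
grip_width: 0.0602
```

```bash
python3 - <<'E'
from h import *
plan(.5473,.1473,.009,-6.6)
E
```

```text
t 30.07 pos [0.5422 0.1457 0.0262] yaw -6.6 q6 1.94 down [-0.018  0.005 -1.   ] w 0.0602
roll 0.000 = 1 x 0.0002; shift tool [ 0.0171  0.0052 -0.0021] = 1 x [ 0.0171  0.0052 -0.0021]
```

Request:
arm_command(
  motion=[
    {"x": 0.008, "y": 0.005, "z": -0.002, "roll": 0, "fingers": 0.7},
    {"x": 0.007, "y": 0, "z": 0, "roll": 0, "fingers": 0.7},
    {"x": 0.001, "y": 0, "z": 0, "roll": 0, "fingers": 0.6},
    {"x": 0, "y": 0, "z": 0, "roll": 0, "fingers": 0.5},
  ],
)

```text
clock: 30.4
eef_pos: [0.5485, 0.1474, 0.0111]
tool_rot: [-0.525, -0.476, 0.531, -0.465]
ft_force: [-0.4, -0.0, 0.2]
grip_width: 0.043
```

```bash
python3 - <<'E'
from h import *
plan(.5473,.1473,.009,-6.6)
E
```

```text
t 30.4 pos [0.5485 0.1474 0.0111] yaw -6.6 q6 1.94 down [-0.015  0.006 -1.   ] w 0.043
roll 0.000 = 1 x 0.0002; shift tool [ 0.0021 -0.0011  0.0002] = 1 x [ 0.0021 -0.0011  0.0002]
```

Request:
arm_command(
  motion=[
    {"x": 0.002, "y": -0.001, "z": 0, "roll": 0, "fingers": 0.3},
    {"x": 0, "y": 0, "z": 0, "roll": 0, "fingers": 0},
    {"x": 0, "y": 0, "z": 0, "roll": 0, "fingers": 0},
    {"x": 0, "y": 0, "z": 0, "roll": 0, "fingers": 0},
    {"x": 0, "y": 0, "z": 0, "roll": 0, "fingers": 0},
  ],
)

```text
clock: 30.82
eef_pos: [0.5487, 0.1479, 0.0104]
tool_rot: [-0.526, -0.475, 0.53, -0.466]
ft_force: [-0.4, -0.4, 0.3]
grip_width: 0.0296
```

```bash
python3 - <<'E'
from h import *
plan(.5473,.1473,.08,-6.6)
E
```

```text
t 30.82 pos [0.5487 0.1479 0.0104] yaw -6.6 q6 1.94 down [-0.012  0.007 -1.   ] w 0.0296
roll 0.000 = 1 x 0.0002; shift tool [-0.0696 -0.0023  0.0004] = 2 x [-0.0348 -0.0011  0.0002]
```

Request:
arm_command(
  motion=[
    {"x": -0.01, "y": 0, "z": 0, "roll": 0, "fingers": 0},
    {"x": -0.03, "y": 0, "z": 0, "roll": 0, "fingers": 0},
    {"x": -0.03, "y": 0, "z": 0, "roll": 0, "fingers": 0},
    {"x": 0, "y": 0, "z": 0, "roll": 0, "fingers": 0},
  ],
)

```text
clock: 31.15
eef_pos: [0.547, 0.1468, 0.0817]
tool_rot: [-0.524, -0.476, 0.532, -0.465]
ft_force: [1.2, 0.0, 0.6]
grip_width: 0.0296
```

```bash
python3 - <<'E'
from h import *
p=pan(-.011,.0525);plan(*p,.075,-18.1)
c=snap('scene','s12.png')
cv2.imwrite('pics/s12c.png',cv2.resize(cv2.imread('pics/s12.png')[130:310,310:500],None,fx=3,fy=3,interpolation=cv2.INTER_CUBIC))
E
```

```text
t 31.15 pos [0.547  0.1468 0.0817] yaw -6.6 q6 1.94 down [-0.02   0.005 -1.   ] w 0.0296
roll 0.201 = 2 x 0.1005; shift tool [0.0052 0.0905 0.2653] = 7 x [0.0007 0.0129 0.0379]
```

View pics/s12c.png

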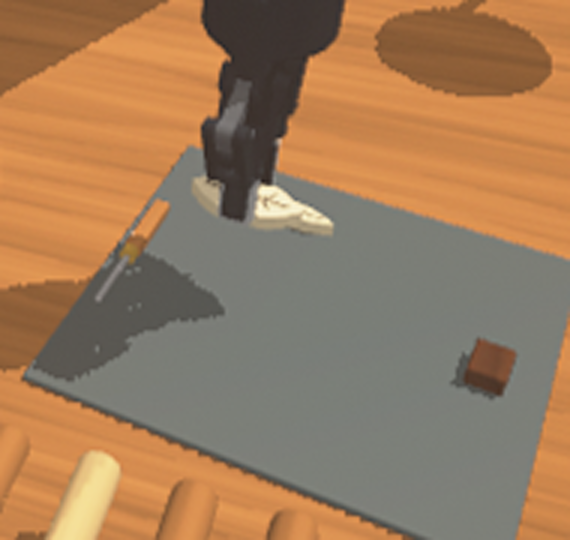

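The broad leaf is held. I carry it to the left of the stem.

Request:
arm_command(
  motion=[
    {"x": 0, "y": 0, "z": 0, "roll": 0.1, "fingers": 0},
    {"x": 0, "y": 0, "z": 0, "roll": 0.1, "fingers": 0},
    {"x": 0, "y": 0.013, "z": 0.038, "roll": 0, "fingers": 0},
    {"x": 0, "y": 0.013, "z": 0.038, "roll": 0, "fingers": 0},
    {"x": 0, "y": 0.013, "z": 0.038, "roll": 0, "fingers": 0},
    {"x": 0, "y": 0.013, "z": 0.038, "roll": 0, "fingers": 0},
    {"x": 0, "y": 0.013, "z": 0.038, "roll": 0, "fingers": 0},
    {"x": 0, "y": 0.012, "z": 0.03, "roll": 0, "fingers": 0},
    {"x": 0, "y": 0.006, "z": 0.015, "roll": 0, "fingers": 0},
    {"x": 0, "y": 0, "z": 0, "roll": 0, "fingers": 0},
  ],
)

```text
clock: 32.03
eef_pos: [0.5475, -0.1092, 0.0739]
tool_rot: [-0.566, -0.422, 0.579, -0.408]
ft_force: [0.7, 0.1, 0.2]
grip_width: 0.0296
```

```bash
python3 - <<'E'
from h import *
p=pan(-.011,.0525);plan(*p,.05,-18.1)
E
```

```text
t 32.03 pos [ 0.5475 -0.1092  0.0739] yaw -18.1 q6 1.69 down [-0.027  0.006 -1.   ] w 0.0296
roll -0.000 = 1 x -0.0003; shift tool [0.0236 0.011  0.0221] = 1 x [0.0236 0.011  0.0221]
```

Request:
arm_command(
  motion=[
    {"x": 0, "y": 0.009, "z": 0.02, "roll": 0, "fingers": 0},
    {"x": 0.01, "y": 0, "z": 0, "roll": 0, "fingers": 0},
    {"x": 0.01, "y": 0, "z": 0, "roll": 0, "fingers": 0},
    {"x": 0.006, "y": 0, "z": 0, "roll": 0, "fingers": 0},
    {"x": 0, "y": 0, "z": 0, "roll": 0, "fingers": 0},
  ],
)

```text
clock: 32.45
eef_pos: [0.5465, -0.1302, 0.0433]
tool_rot: [-0.565, -0.424, 0.58, -0.405]
ft_force: [-0.8, -0.7, -1.3]
grip_width: 0.0298
```

```bash
python3 - <<'E'
from h import *
p=pan(-.011,.0525);plan(*p,.0225,-18.1)
c=snap('scene','s13.png')
cv2.imwrite('pics/s13c.png',cv2.resize(cv2.imread('pics/s13.png')[110:250,160:340],None,fx=4,fy=4,interpolation=cv2.INTER_CUBIC))
E
```

```text
t 32.45 pos [ 0.5465 -0.1302  0.0433] yaw -18.2 q6 1.65 down [-0.032  0.009 -0.999] w 0.0298
roll -0.002 = 1 x -0.0020; shift tool [0.0207 0.0055 0.0019] = 1 x [0.0207 0.0055 0.0019]
```

View pics/s13c.png

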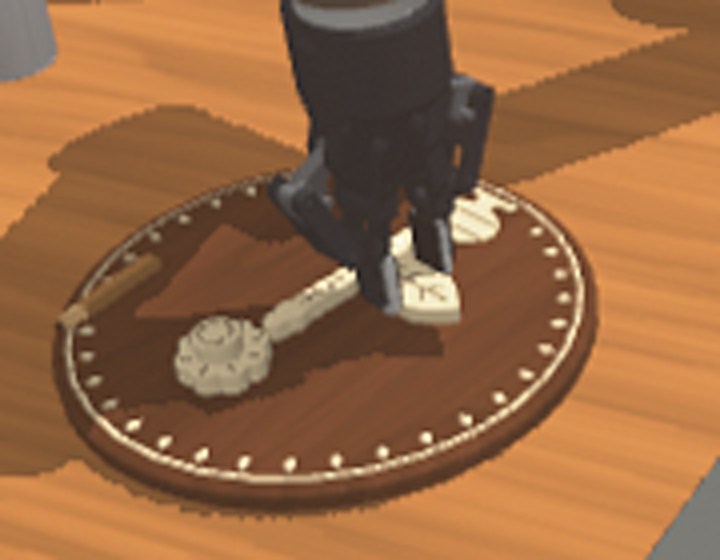

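Request:
arm_command(
  motion=[
    {"x": 0.009, "y": 0.005, "z": 0.002, "roll": 0, "fingers": 0},
    {"x": 0.006, "y": 0, "z": 0, "roll": 0, "fingers": 0},
    {"x": 0.002, "y": 0, "z": 0, "roll": 0, "fingers": 0},
    {"x": 0, "y": 0, "z": 0, "roll": 0, "fingers": 0},
  ],
)

```text
clock: 32.83
eef_pos: [0.5509, -0.1308, 0.0249]
tool_rot: [-0.565, -0.425, 0.579, -0.407]
ft_force: [-0.0, 0.1, -0.5]
grip_width: 0.0297
```

```bash
python3 - <<'E'
from h import *
p=pan(-.011,.0525);plan(*p,.0225,-18.1)
E
```

```text
t 32.83 pos [ 0.5509 -0.1308  0.0249] yaw -17.9 q6 1.65 down [-0.032  0.009 -0.999] w 0.0297
roll 0.003 = 1 x 0.0028; shift tool [0.0024 0.0004 0.0026] = 1 x [0.0024 0.0004 0.0026]
```

Lower 2 mm, release and rise.

Request:
arm_command(
  motion=[
    {"x": 0.002, "y": 0, "z": 0.002, "roll": 0, "fingers": 0},
    {"x": 0.001, "y": 0, "z": 0, "roll": 0, "fingers": 0},
    {"x": 0, "y": 0, "z": 0, "roll": 0, "fingers": 0},
    {"x": 0, "y": 0, "z": 0, "roll": 0, "fingers": 0.45},
    {"x": 0, "y": 0, "z": 0, "roll": 0, "fingers": 0.5},
    {"x": 0, "y": 0, "z": 0, "roll": 0, "fingers": 0.55},
    {"x": 0, "y": 0, "z": 0, "roll": 0, "fingers": 0.55},
    {"x": -0.015, "y": 0, "z": 0, "roll": 0, "fingers": 0.55},
    {"x": -0.03, "y": 0, "z": 0, "roll": 0, "fingers": 0.55},
    {"x": -0.02, "y": 0, "z": 0, "roll": 0, "fingers": 0.55},
    {"x": 0, "y": 0, "z": 0, "roll": 0, "fingers": 0.55},
  ],
)

```text
clock: 33.75
eef_pos: [0.5514, -0.1331, 0.0883]
tool_rot: [-0.564, -0.426, 0.579, -0.406]
ft_force: [0.7, -0.5, 0.9]
grip_width: 0.0469
```

```bash
python3 - <<'E'
from h import *
plan(.4607,.1643,.07,-14.2)
E
```

```text
t 33.75 pos [ 0.5514 -0.1331  0.0883] yaw -17.9 q6 1.65 down [-0.034  0.01  -0.999] w 0.0469
roll -0.065 = 1 x -0.0651; shift tool [ 0.0243 -0.1601 -0.266 ] = 7 x [ 0.0035 -0.0229 -0.038 ]
```

Request:
arm_command(
  motion=[
    {"x": 0, "y": -0.024, "z": -0.038, "roll": -0.03, "fingers": 0.5},
    {"x": 0, "y": -0.024, "z": -0.038, "roll": -0.03, "fingers": 0.5},
    {"x": 0, "y": -0.024, "z": -0.038, "roll": 0, "fingers": 0.5},
    {"x": 0, "y": -0.024, "z": -0.038, "roll": 0, "fingers": 0.5},
    {"x": 0, "y": -0.024, "z": -0.038, "roll": 0, "fingers": 0.5},
    {"x": 0, "y": -0.022, "z": -0.035, "roll": 0, "fingers": 0.5},
    {"x": 0, "y": -0.01, "z": -0.015, "roll": 0, "fingers": 0.5},
    {"x": 0, "y": 0, "z": 0, "roll": 0, "fingers": 0.5},
  ],
)

```text
clock: 34.42
eef_pos: [0.4726, 0.1311, 0.0902]
tool_rot: [-0.555, -0.439, 0.566, -0.423]
ft_force: [-0.5, -0.5, -0.0]
grip_width: 0.0428
```

```bash
python3 - <<'E'
from h import *
plan(.4607,.1643,.05,-14.2)
pieces('t2.png')
E
```

```text
t 34.42 pos [0.4726 0.1311 0.0902] yaw -14.9 q6 2.09 down [-0.026  0.009 -1.   ] w 0.0428
roll -0.012 = 1 x -0.0116; shift tool [ 0.0408 -0.0186 -0.0291] = 2 x [ 0.0204 -0.0093 -0.0146]
[377 143  90  36 404] mean [ 0.6613 -0.2236] panel [0.1224 0.0013] rect 195 45 ang -109.0
[408 165  25  25 457] mean [ 0.6122 -0.2096] panel [ 0.0713 -0.0006] rect 49 50 ang 140.3
[457 182  20  73 286] mean [ 0.52   -0.3118] panel [ 0.0154 -0.1264] rect 29 152 ang 169.1
[226 186  28 103 969] mean [0.4888 0.1727] panel [-0.1647  0.3244] rect 219 34 ang -168.2
[399 190  20  51 333] mean [ 0.5339 -0.1838] panel [-0.0112 -0.0004] rect 18 110 ang 161.5
[369 197  31  19 384] mean [ 0.5516 -0.133 ] panel [-0.0101  0.0533] rect 66 31 ang -107.9
[342 213  65  64 861] mean [ 0.4526 -0.1255] panel [-0.1064  0.0297] rect 162 73 ang -120.4
```

View pics/zt2.png

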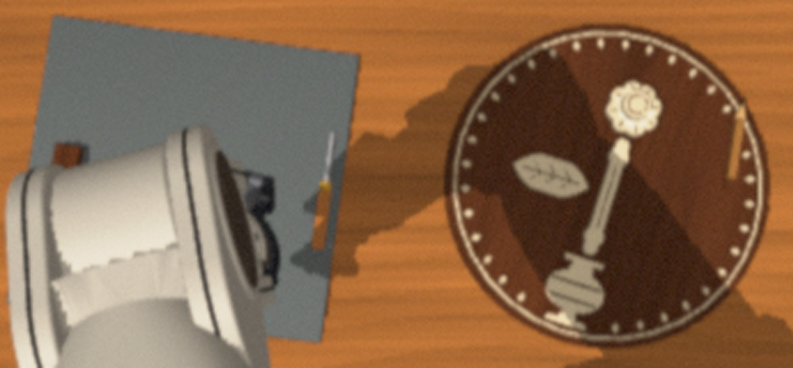

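The broad leaf is at panel (−0.010, 0.053), square to the stem at (−0.011, 0). Next is the slim leaf.

Request:
arm_command(
  motion=[
    {"x": 0, "y": -0.018, "z": -0.025, "roll": -0.01, "fingers": 0.5},
    {"x": 0.01, "y": 0, "z": 0, "roll": 0, "fingers": 0.5},
    {"x": 0.018, "y": 0, "z": 0, "roll": 0, "fingers": 0.5},
    {"x": 0.012, "y": 0, "z": 0, "roll": 0, "fingers": 0.5},
    {"x": 0, "y": 0, "z": 0, "roll": 0, "fingers": 0.5},
  ],
)

```text
clock: 34.88
eef_pos: [0.4636, 0.1566, 0.0486]
tool_rot: [-0.555, -0.439, 0.564, -0.426]
ft_force: [0.3, -0.2, -0.8]
grip_width: 0.0427
```

```bash
python3 - <<'E'
from h import *
plan(.4607,.1643,.025,-14.2)
E
```

```text
t 34.88 pos [0.4636 0.1566 0.0486] yaw -14.5 q6 2.14 down [-0.021  0.007 -1.   ] w 0.0427
roll -0.006 = 1 x -0.0056; shift tool [ 0.0237 -0.0042 -0.0067] = 1 x [ 0.0237 -0.0042 -0.0067]
```

Request:
arm_command(
  motion=[
    {"x": 0.01, "y": -0.004, "z": -0.007, "roll": -0.005, "fingers": 0.5},
    {"x": 0.008, "y": 0, "z": 0, "roll": 0, "fingers": 0.5},
    {"x": 0.002, "y": 0, "z": 0, "roll": 0, "fingers": 0.5},
    {"x": 0, "y": 0, "z": 0, "roll": 0, "fingers": 0.5},
  ],
)

```text
clock: 35.22
eef_pos: [0.4627, 0.1602, 0.0275]
tool_rot: [-0.554, -0.438, 0.565, -0.426]
ft_force: [-1.3, 0.5, 0.1]
grip_width: 0.0424
```

```bash
python3 - <<'E'
from h import *
plan(.4607,.1643,.010,-14.2)
E
```

```text
t 35.22 pos [0.4627 0.1602 0.0275] yaw -14.6 q6 2.15 down [-0.022  0.005 -1.   ] w 0.0424
roll -0.007 = 1 x -0.0071; shift tool [ 0.0176 -0.0026 -0.0035] = 1 x [ 0.0176 -0.0026 -0.0035]
```

Request:
arm_command(
  motion=[
    {"x": 0.008, "y": -0.002, "z": -0.004, "roll": -0.007, "fingers": 0.5},
    {"x": 0.007, "y": 0, "z": 0, "roll": 0, "fingers": 0.5},
    {"x": 0.001, "y": 0, "z": 0, "roll": 0, "fingers": 0.4},
    {"x": 0, "y": 0, "z": 0, "roll": 0, "fingers": 0.4},
  ],
)

```text
clock: 35.55
eef_pos: [0.4632, 0.1639, 0.0113]
tool_rot: [-0.554, -0.439, 0.563, -0.428]
ft_force: [0.3, -0.5, -0.2]
grip_width: 0.0343
```

```bash
python3 - <<'E'
from h import *
plan(.4607,.1643,.010,-14.2)
E
```

```text
t 35.55 pos [0.4632 0.1639 0.0113] yaw -14.3 q6 2.15 down [-0.019  0.005 -1.   ] w 0.0343
roll -0.002 = 1 x -0.0020; shift tool [ 0.0014 -0.0025  0.0002] = 1 x [ 0.0014 -0.0025  0.0002]
```

Request:
arm_command(
  motion=[
    {"x": 0.001, "y": -0.002, "z": 0, "roll": 0, "fingers": 0.2},
    {"x": 0, "y": 0, "z": 0, "roll": 0, "fingers": 0},
    {"x": 0, "y": 0, "z": 0, "roll": 0, "fingers": 0},
    {"x": 0, "y": 0, "z": 0, "roll": 0, "fingers": 0},
    {"x": 0, "y": 0, "z": 0, "roll": 0, "fingers": 0},
  ],
)

```text
clock: 35.97
eef_pos: [0.4614, 0.1647, 0.0111]
tool_rot: [-0.554, -0.439, 0.562, -0.429]
ft_force: [-0.7, -0.3, -0.6]
grip_width: 0.0138
```

```bash
python3 - <<'E'
from h import *
plan(.4607,.1643,.010,-14.2)
E
```

```text
t 35.97 pos [0.4614 0.1647 0.0111] yaw -14.3 q6 2.16 down [-0.018  0.005 -1.   ] w 0.0138
roll -0.002 = 1 x -0.0015; shift tool [ 0.0012 -0.0006  0.0006] = 1 x [ 0.0012 -0.0006  0.0006]
```

Request:
arm_command(
  motion=[
    {"x": -0.01, "y": 0, "z": 0, "roll": 0, "fingers": 0},
    {"x": -0.03, "y": 0, "z": 0, "roll": 0, "fingers": 0},
    {"x": -0.035, "y": 0, "z": 0, "roll": 0.03, "fingers": 0},
    {"x": -0.01, "y": 0, "z": 0, "roll": 0.035, "fingers": 0},
    {"x": 0, "y": 0, "z": 0, "roll": 0, "fingers": 0},
  ],
)

```text
clock: 36.38
eef_pos: [0.4613, 0.1637, 0.1004]
tool_rot: [-0.567, -0.421, 0.578, -0.409]
ft_force: [0.4, 0.1, -0.0]
grip_width: 0.0135
```

```bash
python3 - <<'E'
from h import *
p=pan(-.011,-.0525);plan(*p,.09,-18.1)
c=snap('scene','s14.png')
cv2.imwrite('pics/s14c.png',cv2.resize(cv2.imread('pics/s14.png')[130:310,310:500],None,fx=3,fy=3,interpolation=cv2.INTER_CUBIC))
E
```

```text
t 36.38 pos [0.4613 0.1637 0.1004] yaw -18.1 q6 2.22 down [-0.022  0.004 -1.   ] w 0.0135
roll -0.001 = 1 x -0.0008; shift tool [0.0077 0.1772 0.3597] = 9 x [0.0009 0.0197 0.04  ]
```

View pics/s14c.png

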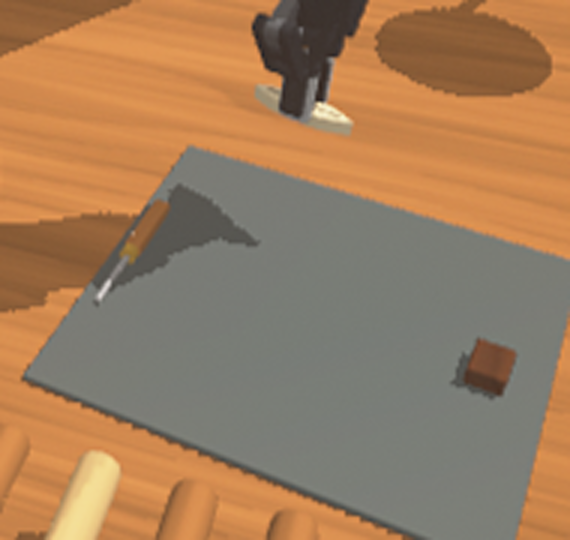

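The slim leaf is held. I carry it to the right side.

Request:
arm_command(
  motion=[
    {"x": 0, "y": 0.02, "z": 0.04, "roll": 0, "fingers": 0},
    {"x": 0, "y": 0.02, "z": 0.04, "roll": 0, "fingers": 0},
    {"x": 0, "y": 0.02, "z": 0.04, "roll": 0, "fingers": 0},
    {"x": 0, "y": 0.02, "z": 0.04, "roll": 0, "fingers": 0},
    {"x": 0, "y": 0.02, "z": 0.04, "roll": 0, "fingers": 0},
    {"x": 0, "y": 0.02, "z": 0.04, "roll": 0, "fingers": 0},
    {"x": 0, "y": 0.02, "z": 0.04, "roll": 0, "fingers": 0},
    {"x": 0, "y": 0.018, "z": 0.036, "roll": 0, "fingers": 0},
    {"x": 0, "y": 0.01, "z": 0.02, "roll": 0, "fingers": 0},
    {"x": 0, "y": 0, "z": 0, "roll": 0, "fingers": 0},
  ],
)

```text
clock: 37.27
eef_pos: [0.5166, -0.1961, 0.0886]
tool_rot: [-0.561, -0.43, 0.574, -0.414]
ft_force: [-0.0, -0.5, -0.8]
grip_width: 0.0138
```

```bash
python3 - <<'E'
from h import *
p=pan(-.011,-.0525);plan(*p,.05,-18.1)
E
```

```text
t 37.27 pos [ 0.5166 -0.1961  0.0886] yaw -16.8 q6 1.5 down [-0.027  0.007 -1.   ] w 0.0138
roll 0.023 = 1 x 0.0232; shift tool [0.0383 0.0138 0.0349] = 1 x [0.0383 0.0138 0.0349]
```

Request:
arm_command(
  motion=[
    {"x": 0, "y": 0.01, "z": 0.03, "roll": 0.02, "fingers": 0},
    {"x": 0.01, "y": 0, "z": 0, "roll": 0, "fingers": 0},
    {"x": 0.016, "y": 0, "z": 0, "roll": 0, "fingers": 0},
    {"x": 0.01, "y": 0, "z": 0, "roll": 0, "fingers": 0},
    {"x": 0, "y": 0, "z": 0, "roll": 0, "fingers": 0},
  ],
)

```text
clock: 37.68
eef_pos: [0.5134, -0.2289, 0.046]
tool_rot: [-0.565, -0.425, 0.579, -0.405]
ft_force: [-1.0, 0.4, 0.1]
grip_width: 0.0139
```

```bash
python3 - <<'E'
from h import *
p=pan(-.011,-.0525);plan(*p,.0235,-18.1)
E
```

```text
t 37.68 pos [ 0.5134 -0.2289  0.046 ] yaw -18.0 q6 1.47 down [-0.033  0.011 -0.999] w 0.0139
roll 0.001 = 1 x 0.0012; shift tool [0.0223 0.0063 0.0028] = 1 x [0.0223 0.0063 0.0028]
```

Request:
arm_command(
  motion=[
    {"x": 0.01, "y": 0.005, "z": 0.003, "roll": 0, "fingers": 0},
    {"x": 0.007, "y": 0, "z": 0, "roll": 0, "fingers": 0},
    {"x": 0.002, "y": 0, "z": 0, "roll": 0, "fingers": 0},
    {"x": 0, "y": 0, "z": 0, "roll": 0, "fingers": 0},
  ],
)

```text
clock: 38.02
eef_pos: [0.5162, -0.2306, 0.024]
tool_rot: [-0.564, -0.428, 0.579, -0.405]
ft_force: [1.5, -0.5, -0.8]
grip_width: 0.0137
```

```bash
python3 - <<'E'
from h import *
p=pan(-.011,-.0525);plan(*p,.0235,-18.1)
E
```

```text
t 38.02 pos [ 0.5162 -0.2306  0.024 ] yaw -17.8 q6 1.46 down [-0.036  0.013 -0.999] w 0.0137
roll 0.005 = 1 x 0.0054; shift tool [0.0004 0.0024 0.002 ] = 1 x [0.0004 0.0024 0.002 ]
```

Request:
arm_command(
  motion=[
    {"x": 0.0005, "y": 0.002, "z": 0.001, "roll": 0, "fingers": 0},
    {"x": 0, "y": 0, "z": 0, "roll": 0, "fingers": 0},
    {"x": 0, "y": 0, "z": 0, "roll": 0, "fingers": 0.25},
    {"x": 0, "y": 0, "z": 0, "roll": 0, "fingers": 0.35},
    {"x": 0, "y": 0, "z": 0, "roll": 0, "fingers": 0.4},
    {"x": 0, "y": 0, "z": 0, "roll": 0, "fingers": 0.4},
    {"x": -0.015, "y": 0, "z": 0, "roll": 0, "fingers": 0.4},
    {"x": -0.03, "y": 0, "z": 0, "roll": 0, "fingers": 0.4},
    {"x": -0.04, "y": 0, "z": 0, "roll": 0, "fingers": 0.4},
    {"x": -0.04, "y": 0, "z": 0, "roll": 0, "fingers": 0.4},
    {"x": -0.02, "y": 0, "z": 0, "roll": 0, "fingers": 0.4},
    {"x": 0, "y": -0.04, "z": -0.04, "roll": 0, "fingers": 0.4},
    {"x": 0, "y": -0.04, "z": -0.04, "roll": 0, "fingers": 0.4},
    {"x": 0, "y": -0.02, "z": -0.04, "roll": 0, "fingers": 0.4},
    {"x": 0, "y": 0, "z": -0.04, "roll": 0, "fingers": 0.4},
    {"x": 0, "y": 0, "z": -0.04, "roll": 0, "fingers": 0.4},
    {"x": 0, "y": 0, "z": -0.04, "roll": 0, "fingers": 0.4},
    {"x": 0, "y": 0, "z": -0.03, "roll": 0, "fingers": 0.4},
    {"x": 0, "y": 0, "z": -0.01, "roll": 0, "fingers": 0.4},
    {"x": 0, "y": 0, "z": 0, "roll": 0, "fingers": 0.4},
  ],
)

```text
clock: 39.68
eef_pos: [0.5261, 0.0505, 0.1829]
tool_rot: [-0.569, -0.422, 0.576, -0.407]
ft_force: [-0.2, -1.5, 0.4]
grip_width: 0.0341
```

```bash
python3 - <<'E'
from h import *
plan(.46,.16,.1)
pieces('t3.png')
snap('scene','s15.png')
cv2.imwrite('pics/s15c.png',cv2.resize(cv2.imread('pics/s15.png')[110:250,160:340],None,fx=4,fy=4,interpolation=cv2.INTER_CUBIC))
cv2.imwrite('pics/p3.png',cv2.resize(cv2.imread('pics/t3.png')[135:290,330:490],None,fx=3.85,fy=3.85,interpolation=cv2.INTER_CUBIC))
E
```

```text
t 39.68 pos [0.5261 0.0505 0.1829] yaw -18.2 q6 1.98 down [-0.02   0.011 -1.   ] w 0.0341
roll 0.000 = 0 x 0.0000; shift tool [ 0.0854 -0.0951 -0.083 ] = 3 x [ 0.0285 -0.0317 -0.0277]
[  211   117   151   283 33471] mean [0.4168 0.0863] panel [-0.2063  0.2199] rect 587 305 ang -175.8
[409 166  23  22 346] mean [ 0.6125 -0.21  ] panel [ 0.0717 -0.0009] rect 44 44 ang 92.0
[469 182   8  31  73] mean [ 0.5697 -0.32  ] panel [ 0.0652 -0.1188] rect 64 7 ang -169.0
[ 342  191   87   88 1412] mean [ 0.4683 -0.1475] panel [-0.0847  0.0137] rect 179 163 ang 158.3
[368 196  33  20 447] mean [ 0.5515 -0.1327] panel [-0.0102  0.0535] rect 70 35 ang 72.2
[417 216  30  11 173] mean [ 0.5197 -0.2318] panel [-0.0097 -0.0505] rect 63 15 ang -107.6
```

View pics/p3.png

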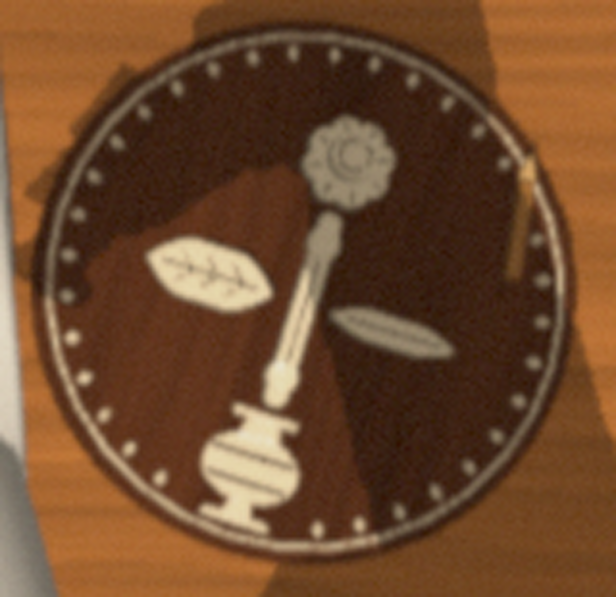

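View pics/s15c.png

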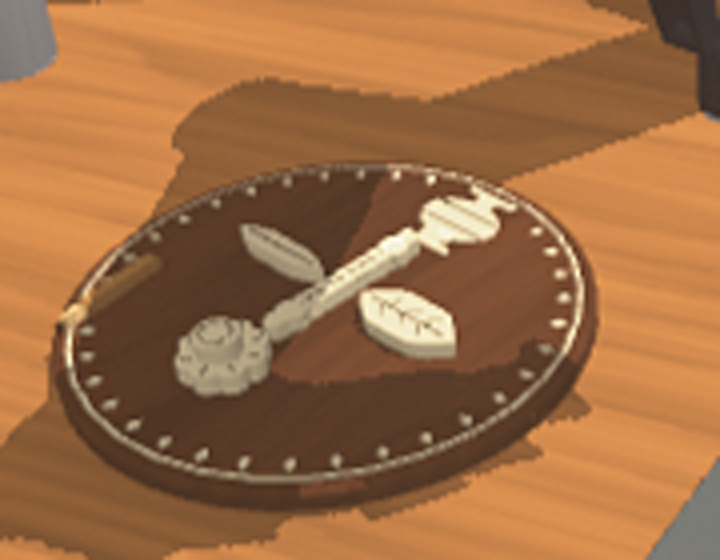

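Everything is in its place: flower (349,163), broad leaf (210,275), slim leaf (392,332). The boss needs a number, so I move the arm's shadow off the panel and measure it.

Request:
arm_command(
  motion=[
    {"x": 0, "y": -0.04, "z": -0.03, "roll": 0, "fingers": 0.4},
    {"x": 0, "y": -0.04, "z": -0.03, "roll": 0, "fingers": 0.4},
    {"x": 0, "y": -0.04, "z": -0.03, "roll": 0, "fingers": 0.4},
    {"x": 0, "y": -0.04, "z": -0.03, "roll": 0, "fingers": 0.4},
    {"x": 0, "y": -0.02, "z": -0.02, "roll": 0, "fingers": 0.4},
    {"x": 0, "y": 0, "z": -0.02, "roll": 0, "fingers": 0.4},
    {"x": 0, "y": 0, "z": 0, "roll": 0, "fingers": 0.4},
  ],
)

```text
clock: 40.37
eef_pos: [0.4188, 0.2281, 0.1857]
tool_rot: [-0.574, -0.412, 0.584, -0.4]
ft_force: [0.7, 0.0, 0.0]
grip_width: 0.034
```

```bash
python3 - <<'E'
from h import *
c=snap('top','t4.png')
ctr=np.array([.6123,-.2098]); 
a=np.linspace(0,2*np.pi,80)
f=cv2.cvtColor(c['frame'],cv2.COLOR_RGB2BGR); s=14; u0,v0=405,162
big=cv2.resize(f[v0:v0+32,u0:u0+32],None,fx=s,fy=s,interpolation=cv2.INTER_CUBIC); big2=big.copy()
for r,z,col in((.025,.030,(0,255,0)),(.013,.042,(0,0,255))):
    p=proj(c,np.c_[ctr[0]+r*np.cos(a),ctr[1]+r*np.sin(a),0*a+z]); p=((p-[u0,v0]+.5)*s-.5).round().astype(int)
    cv2.polylines(big2,[p.reshape(-1,1,2)],True,col,1)
cv2.imwrite('pics/b4.png',np.hstack([big,big2])[:, :][::1] if False else cv2.resize(np.hstack([big,big2]),(800,400)))
E
```

```text
(no output)
```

View pics/b4.png

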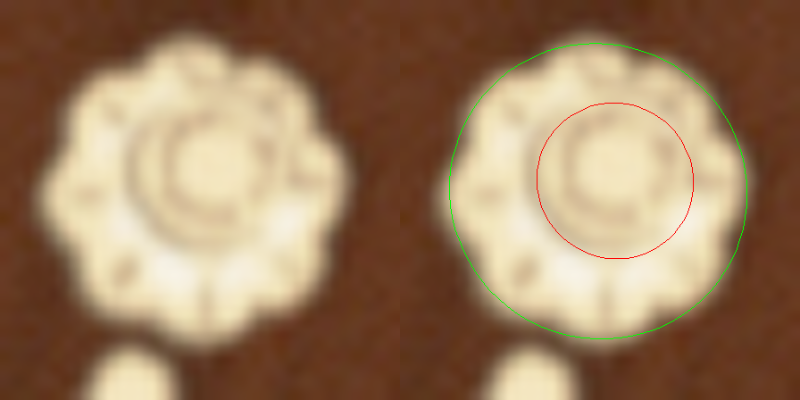

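```bash
python3 - <<'E'
from h import *
print(get_obs()['clock'],job_done())
E
```

```text
the job is handed in; nothing more can be done
40.4167 None
```

The spray is laid out and the job was handed in at 40.4 s of the 136 s allowed. All five pieces were let go, with the gripper drawn clear of the table top. No verdict is reported, so these are my last camera measurements, in the panel frame:

| Piece | Measured position | Allowed |
|---|---|---|
| Stem | x −11 mm, y 0 mm, about 0.4° off the middle line | x −26 to −2 mm, y ±12 mm, 8.6° |
| Flower | x 71 mm, y −1 mm, about 82 mm from the stem's centre | 75 to 96 mm from the stem, y ±12 mm |
| Boss | about 2–3 mm from the flower's centre | 8 mm |
| Broad leaf | x −10 mm, y +53 mm, within about 0.5° of square | 13 mm along the stem; 41 to 64 mm from it; 11.5° |
| Slim leaf | x −10 mm, y −51 mm, within about 1° of square | same as broad leaf |

In the last views every piece lies flat. The pencil, scriber and offcut showed no visible shift.

- **Lower-confidence figures:** the last automatic outline of the stem merged with the vase, so its figures come from the picture before the slim leaf was placed. The final image shows it unmoved. The boss offset was read off an overlay by eye.
- **Tool tilt:** the tool had built up a lean of about 7° by the time I went for the broad leaf. Quick reversals of the arm brought it under 1°, and it stayed within about 2° for placing both leaves.

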